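Check two hand levers for travel

TASK

Check the two engine test-stand hand levers, the red brake lever first and then the blue clutch lever: with the outside of the fingers push the lever in towards its grip bar until it comes up against its stop, without forcing it, hold it there for a good second, then ease it back out under control to rest so that it does not snap. Only push the coloured blades from their outer side; do not pinch or hook them, do not touch the grip bars, and leave everything else on the bench where it is.

Things in the scene. Friction and masses are not known exactly. Their poses are not given: they have to be found in the camera images.
- brake_stand: grey steel base plate (130 x 210 x 12 mm) fixed to the bench, carrying the brake control on two posts. Origin: centre of the underside of the plate, on the bench. Its +y axis runs along the grip bar, its -x axis points to the side the lever is on, roughly towards the robot; z up. Stand and all parts stay below 150 mm.
- brake_bar: fixed black rubber grip bar of the brake control, 32 mm thick, 196 mm long, level along the stand's y. Origin: its middle, 130 mm above the bench, straight above the stand's origin. Not to be touched.
- brake_blade: red blade of the brake hand lever, upright strip 22 mm high, 8 mm thick, about 150 mm long from the pivot, centre line 130 mm above the bench. Origin on the pivot axis; z up; its -x axis is the normal of the outer (robot-side) face, which lies 6 mm from the pivot axis; the blade runs from the pivot along its +y axis. At rest it stands out from the bar at 0.36 rad; pressed fully in it is parallel to the bar.
- brake_inner: thin black strip on the inner side (bar side) of the brake blade; same origin and axes as the blade. Not to be touched: the lever is pushed from outside, not hooked or pinched.
- brake_press (a point): where a hand presses: on the outer (robot-side) face of the red blade, at mid height, 100 mm out from the pivot; moves with the lever.
- brake_pivot (a point): the upright pivot axis of the brake lever at blade height (130 mm), at the right (-y) end of the stand, 45 mm in front of the bar's centre line, 70 mm from the bar's middle; the blade's free end is to the left (+y). Does not move with the lever.
- brake_lever (a joint): angle of the brake lever, rad: 0 = out at rest, grows as the blade is pressed towards the bar, 0.36 = firm built-in stop (the pressing point then has moved about 36 mm and the blade is still some 23 mm short of the bar). A return spring pushes back with about 5 N at the pressing point at rest and 9 N at the stop.
- clutch_stand: grey steel base plate (130 x 210 x 12 mm) fixed to the bench, carrying the clutch control on two posts. Origin: centre of the underside of the plate, on the bench. Its +y axis runs along the grip bar, its -x axis points to the side the lever is on, roughly towards the robot; z up. Stand and all parts stay below 150 mm.
- clutch_bar: fixed black rubber grip bar of the clutch control, 32 mm thick, 196 mm long, level along the stand's y. Origin: its middle, 130 mm above the bench, straight above the stand's origin. Not to be touched.
- clutch_blade: blue blade of the clutch hand lever, upright strip 22 mm high, 8 mm thick, about 150 mm long from the pivot, centre line 130 mm above the bench. Origin on the pivot axis; z up; its -x axis is the normal of the outer (robot-side) face, which lies 6 mm from the pivot axis; the blade runs from the pivot along its -y axis. At rest it stands out from the bar at 0.36 rad; pressed fully in it is parallel to the bar.
- clutch_inner: thin black strip on the inner side (bar side) of the clutch blade; same origin and axes as the blade. Not to be touched: the lever is pushed from outside, not hooked or pinched.
- clutch_press (a point): where a hand presses: on the outer (robot-side) face of the blue blade, at mid height, 100 mm out from the pivot; moves with the lever.
- clutch_pivot (a point): the upright pivot axis of the clutch lever at blade height (130 mm), at the left (+y) end of the stand, 45 mm in front of the bar's centre line, 70 mm from the bar's middle; the blade's free end is to the right (-y). Does not move with the lever.
- clutch_lever (a joint): angle of the clutch lever, rad: 0 = out at rest, grows as the blade is pressed towards the bar, 0.36 = firm built-in stop (the pressing point then has moved about 36 mm and the blade is still some 23 mm short of the bar). A return spring pushes back with about 5 N at the pressing point at rest and 9 N at the stop.
- wrench: open steel wrench lying flat, 170 mm long, origin at its middle. Loose bystander: leave alone.
- screwdriver: screwdriver with yellow handle lying flat, 190 mm long, origin at its middle. Loose bystander: leave alone.
- piston: aluminium piston standing on the bench, 62 mm across, 50 mm high. Loose bystander: leave alone.
- barrel_a: black finned engine cylinder, 100 mm across, 100 mm high. Loose bystander: leave alone.
- barrel_b: black finned engine cylinder, 100 mm across, 100 mm high. Loose bystander: leave alone.
- oil_can: yellow can, 60 mm across, 140 mm high. Loose bystander: leave alone.
- mug: white mug, 80 mm across, 90 mm high. Loose bystander: leave alone.

How it is judged:
By the outcome, as a careful person would: the job done as asked, in the order asked, and still so for the second after the job is handed in, with the robot touching nothing.
It also fails if it takes over 69 s, if anything falls off the work surface, if the arm or the gripper's body presses on something with over 40 N, if the wrist force passes 120 N, or if a joint passes its speed limit or range.

ROBOT

A 6-joint arm with a two-finger parallel gripper is mounted at the origin on the work surface. World frame = base frame: x ahead of the robot, y to its left, z up, the work surface at z = 0. Lengths are in m, angles in degrees, forces in N, time in s.
With the tool pointing down it reaches from about 0.4 to 0.825 m from the base axis. Payload 7 kg.
Tool frame: the origin (TCP) lies midway between the tips of the shut fingers; the grasp point (between the pads) lies 19 mm behind it (r.grasp_offset is the distance from the TCP to the grasp point, in m); z points along the fingers, x is the direction in which the jaws open and shut, and the axes are right-handed (so a half turn about z gives the same grasp; the last joint's range is limited). The gripper opens to 88 mm and grips with 3 to 60 N. Pads are 19 mm wide; open, the fingers measure 130 mm over their backs; the gripper's body (78 mm by 193 mm) begins 47 mm behind the grasp point.
Start: joints at [-52.706, 20.546, 0.682, 0, -70.136, -16.507], TCP at [0.24, -0.631, 0.227] pointing down, gripper open.
Joint ranges: [-176.03, 176.03], [-82.01, 121.73], [-58.28, 71.71], [-173.87, 95.51], [-174.79, -0.11], [-173.66, 173.66]. Speed limits (degrees/s): [136.94, 136.94, 172.46, 180, 180, 180].

INTERFACE

Orientations are given as [roll, pitch, yaw] about the fixed x, y, z axes, in that order (R = Rz(yaw) Ry(pitch) Rx(roll)).
In Python, from plant import r gives the robot as it stands.
- The arm moves only by the tool step_arm, never from a script. Its argument "deltas" is a list of rows, each a list of 7 numbers: the turn, a rotation vector about the tool's x, y, z in rad, then the shift along the tool's x, y, z in mm, then the opening, from -1 (shut) to 1 (fully open), so that 0 is half open. In form: [[ax, ay, az, x, y, z, grip], ...]. A call has 1 to 10 rows; each row shifts and turns the pose as measured when the row begins, along the tool's axes as they then stand; what a row does not reach is not made up. A row lasts 1/10 s, in which the tool goes at most 50 mm and 8.59 degrees, less where a joint would pass 70% of its speed; a pose out of reach is approached as far as the arm can. A call with a gripper value outside its range is refused whole. The fingers move at their own pace and stop on an object; "squeeze" is the grip in N (left out, the last holds). Time passes only in rows, so rows that do not move let the fingers close. It gives the time, the measured TCP pose, the force and the opening at its end, in the units of the state.
- r.get_state(): the state, without advancing time (a new reading comes with each control period).
- r.capture(name): name is "scene" or "top" or "wrist"; returns the picture (420x560x3 uint8, red, green, blue); there is no depth.
- r.camera_info(name): a dict with "vertical_fov" (degrees; the focal length in pixels is half the picture's height over the tangent of half this angle, whatever the lens; pixels are square), "cx", "cy" (the principal point, pixels), "k1" (the pictures are not rectified: a ray, as slopes to the right and down, at radius r is drawn at 1 + k1 r^2 times it, then the intrinsics apply), "view" (4x4, takes a point from world to camera coordinates). Camera axes: x right, y down, z forward; pixel columns grow to the right and rows downward; lengths in m; the calibration is good to about 2 mm. A picture is of the moment at which its call begins: read the wrist's pose just before it. camera_info takes no time and is no camera call; for the wrist camera it gives the pose at the moment of the call.
- r.close_job(): hands the job in, once; it reports no verdict.
The state is a dict: "time_s": time; "joints": joint angles; "qd": joint speeds; "joint_torque": joint torques, N m; "tcp_pos": TCP position; "eef_rot": TCP orientation; "contact_force": force on the tool from outside, world axes, zero at the start; "moment": the same for the moment, N m; "gripper_width": finger opening in m.
Only numpy, scipy, OpenCV 4.12 (cv2) and the standard library are available. Lean on these libraries where they do the work, as an engineer would, in place of code of your own. Each camera call takes 0.05 s, during which the arm holds its last target.

## Working session

There is one attempt and no reset: what is moved stays moved. The work goes in short steps, Python scripts to look and compute and a tool call to move; the robot and the scene stay as the last step left them, time stands still between calls to the robot, and variables do not carry over. Pictures are saved under pics/ and viewed, and the job is handed in when it is done.

Besides the shell and the picture viewer there is one more tool, called after ">>>" by a JSON object that holds its "op" and its "data". step_arm: Moves the arm, as the interface text tells. Its arguments: {"type":"object","properties":{"deltas":{"type":"array","items":{"type":"array","items":{"type":"number"}}},"squeeze":{"type":"number"}},"required":["deltas"]}

```bash
ls; mkdir -p pics; python3 - <<'E'
from plant import r
import cv2
print(r.get_state())
for n in ("scene","top","wrist"):
    i=r.camera_info(n); print(n,i)
    im=r.capture(n); cv2.imwrite(f"pics/{n}0.png",im[:,:,::-1])
E
```

```text
pics
{'time_s': 0.0, 'joints': array([-5.27045922e+01,  2.05912786e+01,  6.35651014e-01, -2.19013715e-02,
       -7.01364176e+01, -1.65068123e+01]), 'qd': array([ 0.03925952,  0.0175149 , -0.04839024,  0.03699035,  0.06004646,
        0.10736777]), 'joint_torque': array([ 3.57929571e-05, -5.82723141e+01,  2.93050486e+01,  6.99697629e+00,
        6.91996000e-03, -1.69544633e-04]), 'tcp_pos': array([ 0.23938698, -0.63060927,  0.22563312]), 'eef_rot': array([-1.79993585e+02, -9.41020970e-02,  1.10781132e+02]), 'contact_force': array([-0.0511581 , -0.29120369, -0.60733531]), 'moment': array([-0.01698225,  0.00771012, -0.01228249]), 'gripper_width': 0.08770677926307721}
scene {'vertical_fov': 50.635066527292494, 'cx': 275.9402685329682, 'cy': 210.0569527475479, 'k1': -0.13865756867329726, 'view': array([[ 0.60680124,  0.79469312, -0.01597199, -0.23489335],
       [ 0.60530686, -0.47502919, -0.63871032, -0.33539388],
       [-0.51516585,  0.37790226, -0.7692815 ,  1.5997418 ],
       [ 0.        ,  0.        ,  0.        ,  1.        ]])}
top {'vertical_fov': 52.63409992939536, 'cx': 289.1733816612573, 'cy': 206.7939952352889, 'k1': 0.04388301384121906, 'view': array([[-0.01055296, -0.99983332, -0.01489842, -0.10296074],
       [-0.99613629,  0.01181066, -0.08702304,  0.55818059],
       [ 0.0871845 ,  0.01392251, -0.99609489,  1.08865923],
       [ 0.        ,  0.        ,  0.        ,  1.        ]])}
wrist {'vertical_fov': 61.90049343365925, 'cx': 274.77905245735343, 'cy': 212.91036964205117, 'k1': -0.037511122406863655, 'view': array([[-3.55558812e-01,  9.34653708e-01,  6.13901510e-04,
         6.74309032e-01],
       [ 9.04590595e-01,  3.43956876e-01,  2.51812476e-01,
        -3.06218395e-02],
       [ 2.35146309e-01,  9.00894745e-02, -9.67775852e-01,
         3.89687616e-01],
       [ 0.00000000e+00,  0.00000000e+00,  0.00000000e+00,
         1.00000000e+00]])}
```

View pics/scene0.png

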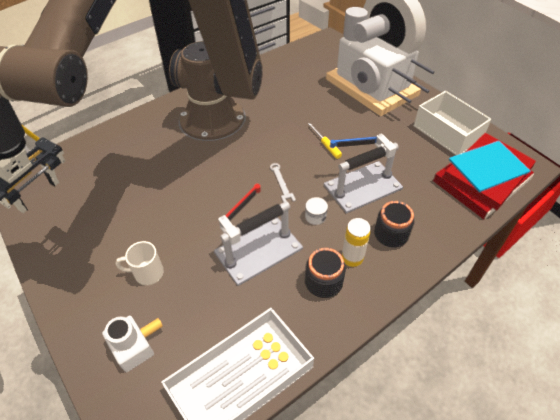

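View pics/top0.png

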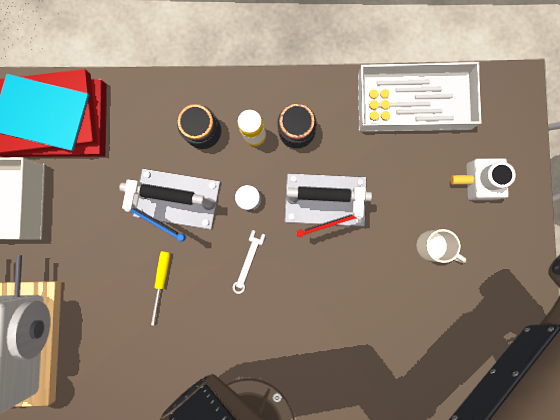

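View pics/wrist0.png

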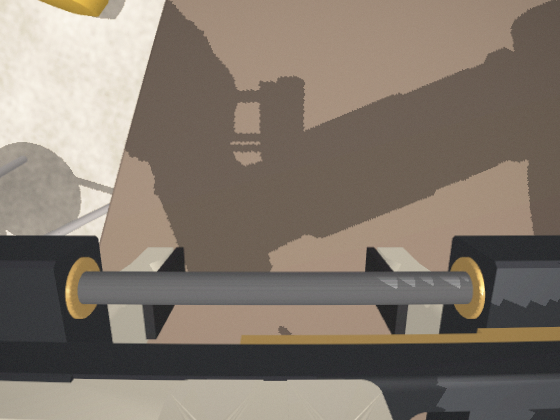

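Top view: brake stand at about (326,200) with its red blade from (363,214) to (300,234). Clutch stand at about (178,198) with its blue blade from (130,209) to (183,238). The mug (438,246), wrench (248,262) and screwdriver (161,285) lie nearby. Next I'll measure these.

```bash
cat > h.py <<'E'
import numpy as np, cv2
from plant import r
def K(n):
    i=r.camera_info(n); f=210/np.tan(np.radians(i['vertical_fov']/2)); return i,f
def ray(n,uv):
    i,f=K(n); uv=np.atleast_2d(uv).astype(float)
    d=(uv-[i['cx'],i['cy']])/f
    s=d.copy()
    for _ in range(20): s=d/(1+i['k1']*(s**2).sum(1,keepdims=True))
    R=i['view'][:3,:3]; t=i['view'][:3,3]
    return -R.T@t, np.c_[s,np.ones(len(s))]@R
def onz(n,uv,z):
    o,d=ray(n,uv); return o+d*((z-o[2])/d[:,2])[:,None]
def proj(n,P):
    i,f=K(n); P=np.atleast_2d(P); c=P@i['view'][:3,:3].T+i['view'][:3,3]; s=c[:,:2]/c[:,2:]
    return s*(1+i['k1']*(s**2).sum(1,keepdims=True))*f+[i['cx'],i['cy']]
def tri(a,b):
    o1,d1=ray('top',a);o2,d2=ray('scene',b);d1=d1[0]/np.linalg.norm(d1);d2=d2[0]/np.linalg.norm(d2)
    A=np.c_[d1,-d2];s=np.linalg.lstsq(A,o2-o1,rcond=None)[0];p,q=o1+s[0]*d1,o2+s[1]*d2
    return (p+q)/2,np.linalg.norm(p-q)
E
python3 - <<'E'
from h import *
for n,boxes in (("top",{'red':(285,205,375,245),'blue':(125,195,195,245)}),("scene",{'red':(215,175,270,225),'blue':(325,130,385,150)})):
    im=cv2.imread(f'pics/{n}0.png'); hsv=cv2.cvtColor(im,cv2.COLOR_BGR2HSV)
    for c,(x0,y0,x1,y1) in boxes.items():
        h=hsv[...,0]; m=((h<8)|(h>172)) if c=='red' else ((h>100)&(h<125))
        m&=(hsv[...,1]>130)&(hsv[...,2]>50)
        mm=np.zeros(m.shape,np.uint8); mm[y0:y1,x0:x1]=m[y0:y1,x0:x1]
        ys,xs=np.nonzero(mm); pts=np.c_[xs,ys]
        rect=cv2.minAreaRect(pts.astype(np.float32)); print(n,c,len(pts),rect)
        P=onz(n,pts,0.141 if n=='top' else .13)[:,:2]
        mu=P.mean(0);u,s,v=np.linalg.svd(P-mu,full_matrices=False)
        t=(P-mu)@v[0];w=(P-mu)@v[1]
        print(' ends',mu+t.min()*v[0],mu+t.max()*v[0],'len',np.ptp(t),'w',np.ptp(w),'ang',np.degrees(np.arctan2(v[0,1],v[0,0])))
    # crops
    B={'top':[(270,165,385,250),(110,160,230,250)],'scene':[(205,170,310,285),(315,125,410,215)]}[n]
    for k,(x0,y0,x1,y1) in enumerate(B):
        s=6; cv2.imwrite(f'pics/{n}_c{k}.png',cv2.resize(im[y0:y1,x0:x1],None,fx=s,fy=s,interpolation=cv2.INTER_CUBIC))
E
```

```text
top red 244 ((325.7435607910156, 225.9366912841797), (7.529658317565918, 61.12767028808594), 75.42578887939453)
 ends [ 0.52291351 -0.26335736] [ 0.48207406 -0.12705869] len 0.14228558357350377 w 0.017597813223089877 ang 106.67990431475971
top blue 214 ((156.8924560546875, 225.18975830078125), (60.845394134521484, 7.181689739227295), 27.050600051879883)
 ends [0.54485378 0.25992504] [0.4733553  0.13539932] len 0.1435920879797299 w 0.016790170193805923 ang -119.86299684385456
scene red 173 ((243.990478515625, 200.95631408691406), (7.7645745277404785, 45.24787139892578), 43.99491500854492)
 ends [ 0.51318252 -0.2554193 ] [ 0.47784051 -0.12366679] len 0.13641034165227123 w 0.025241695085852313 ang 105.01583706032966
scene blue 80 ((353.0352783203125, 140.4588165283203), (4.141611576080322, 44.17718505859375), 85.60128784179688)
 ends [0.53535721 0.26377433] [0.46966467 0.14524076] len 0.13552016885908083 w 0.018321419904550475 ang -118.99568031414313
```

View pics/top_c0.png

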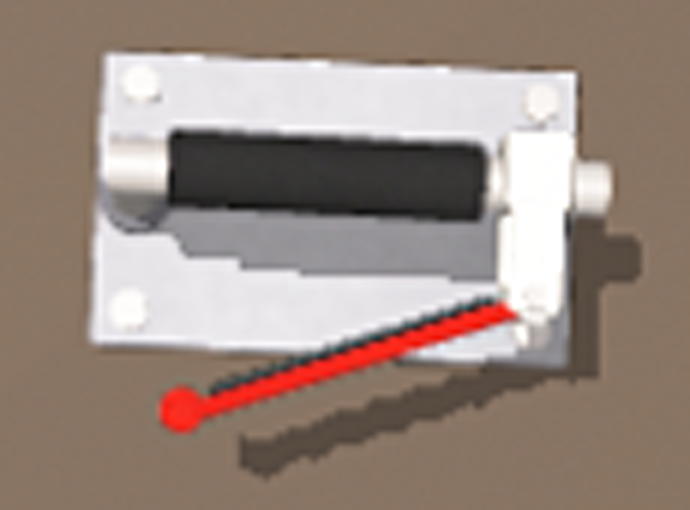

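View pics/top_c1.png

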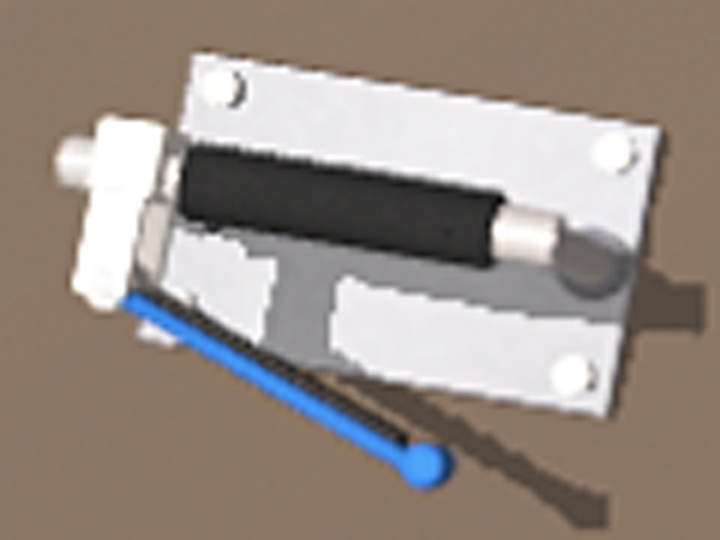

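View pics/scene_c0.png

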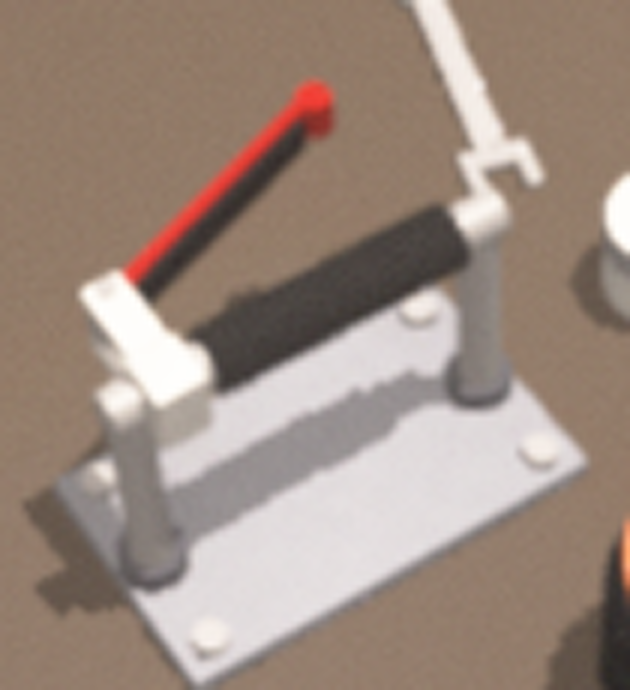

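View pics/scene_c1.png

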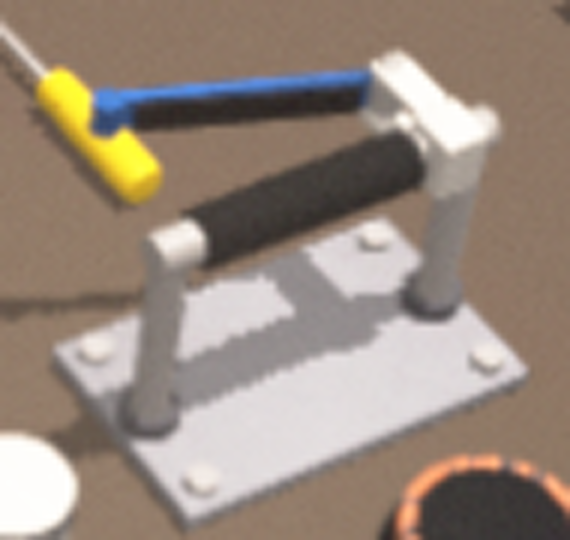

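The crops show that each plate has three or four clear corners, and that each blade ends in a ball knob (brake at crop (183,410), clutch at (427,465)). I'll get the stand poses from the plate corners and the bars, then check them against the blade lines.

```bash
python3 - <<'E'
from h import *
def Rz(a): c,s=np.cos(a),np.sin(a); return np.array([[c,-s],[s,c]])
brk=np.array([(105,52),(577,72),(568,368),(92,345)])/6+[270,165]
clu=np.array([(193,52),(662,127),(610,415)])/6+[110,160]
bc=np.array([(170,128),(487,145),(482,220),(170,208)])/6+[270,165]
cc=np.array([(183,145),(505,193),(492,268),(182,217)])/6+[110,160]
# local corners: image TL = +x,+y ; TR=+x,-y ; BR=-x,-y; BL=-x,+y
L=np.array([(.065,.105),(.065,-.105),(-.065,-.105),(-.065,.105)])
for nm,c,b,sg in(('brake',brk,bc,1),('clutch',clu,cc,-1)):
    P=onz('top',c-.0,0.012)[:,:2]; l=L[:len(P)]
    mp,ml=P.mean(0),l.mean(0); A=(P-mp).T@(l-ml); a=np.arctan2(A[1,0]-A[0,1],A[0,0]+A[1,1])
    R=Rz(a); o=mp-R@ml
    print(nm,'yaw',np.degrees(a),'origin',o,'res mm',np.round((P-(l@R.T+o))*1e3,1).tolist())
    B=onz('top',b,.13)[:,:2]; print(' bar centre',B.mean(0),'dir',np.degrees(np.arctan2(*(B[0]+B[3]-B[1]-B[2])[::-1]))-90,'len',np.linalg.norm(B[0]+B[3]-B[1]-B[2])/2,'w',np.linalg.norm(B[0]-B[3]))
    piv=o+R@np.array([-.045,-.07*sg]); 
    # rest: blade dir
    a0=a+sg*.36; Rb=Rz(a0)   # brake: blade +y rotated toward -x => +0.36
    for t in(0,.36):
        Rb=Rz(a+sg*(.36-t)); d=Rb@np.array([0,sg]); n=Rb@np.array([-1,0])
        pr=piv+.1*d+.006*n
        print(' lever',t,'pivot',piv,'press',pr,'dir ang',np.degrees(np.arctan2(d[1],d[0])),'n',n, 'tip',piv+.15*d, 'px pivot/tip',proj('top',[[*piv,.141],[*(piv+.15*d),.141]]).round(1).tolist(), proj('scene',[[*piv,.141],[*(piv+.15*d),.141]]).round(1).tolist())
for a,b in(((300.5,233.3),(257,188)),((181.2,237.5),(333,144.5))): print('knob',tri(a,b))
E
```

```text
brake yaw -3.2703070661097957 origin [ 0.57555681 -0.20619046] res mm [[0.2, -0.5], [0.4, 0.7], [-0.5, 0.6], [-0.1, -0.8]]
 bar centre [ 0.57664616 -0.19473361] dir -3.380361825180131 len 0.12411011868247886 w 0.03185721717125136
 lever 0 pivot [ 0.52663683 -0.27350937] press [ 0.49107894 -0.17985235] dir ang 107.35617355859985 n [-0.95446879 -0.29831079] tip [ 0.48189021 -0.13033905] px pivot/tip [[359.1, 214.6], [297.8, 234.4]] [[222.4, 219.3], [258.0, 183.4]]
 lever 0.36 pivot [ 0.52663683 -0.27350937] press [ 0.52635127 -0.17332994] dir ang 86.7296929338902 n [-0.99837151  0.05704664] tip [ 0.53519383 -0.12375364] px pivot/tip [[359.1, 214.6], [294.7, 211.6]] [[222.4, 219.3], [271.9, 193.8]]
clutch yaw -9.713920769063499 origin [0.58275293 0.18868505] res mm [[0.2, 0.7], [-0.4, -0.6], [0.2, -0.1]]
 bar centre [0.58095056 0.17978701] dir -9.608633683479852 len 0.12679102060071543 w 0.028715065889789292
 lever 0 pivot [0.55020914 0.26527423] press [0.49451727 0.18200109] dir ang -120.34040139377313 n [-0.86303957  0.50513631] tip [0.47443869 0.13581829] px pivot/tip [[128.5, 207.2], [183.6, 239.0]] [[379.1, 136.8], [329.9, 141.1]]
 lever 0.36 pivot [0.55020914 0.26527423] press [0.52742227 0.16772035] dir ang -99.7139207690635 n [-0.9856625   0.16872886] tip [0.52489981 0.11742485] px pivot/tip [[128.5, 207.2], [191.7, 217.2]] [[379.1, 136.8], [336.9, 153.0]]
knob (array([ 0.48482814, -0.13659438,  0.12926077]), np.float64(0.0002590139487293926))
knob (array([0.47834619, 0.14597595, 0.12469438]), np.float64(0.0004948032582922271))
```

>>> {"op": "step_arm", "data": {"deltas": [[0,0,-0.126,0,0,0,-1],[0,0,-0.126,0,0,0,-1],[0,0,-0.126,0,0,0,-1],[0,0,-0.126,0,0,0,-1],[0,0,-0.126,0,0,0,-1],[0,0,-0.126,0,0,0,-1],[0,0,-0.126,0,0,0,-1],[0,0,-0.126,0,0,0,-1],[0,0,-0.126,0,0,0,-1],[0,0,-0.126,0,0,0,-1]], "squeeze": 40}}

```text
time_s: 1.15
tcp_pos: [0.2386, -0.6287, 0.2215]
eef_rot: [179.5, -0.2, -174.3]
contact_force: [-0.5, -0.2, 0.2]
gripper_width: 0.013
```

```bash
cat >> h.py <<'E'
from scipy.spatial.transform import Rotation as Ro
def to(x,y,z,yaw):
    s=r.get_state(); R=Ro.from_euler('xyz',s['eef_rot'],degrees=True); T=Ro.from_euler('xyz',[180,0,yaw],degrees=True)
    print('t',s['time_s'],'pos',s['tcp_pos'].round(4),'rpy',s['eef_rot'].round(2),'F',s['contact_force'].round(1),'w',round(s['gripper_width'],4),'j',s['joints'].round(1))
    print('rotvec',(R.inv()*T).as_rotvec().round(4),'shift mm (tool)',(R.inv().apply(np.array([x,y,z])-s['tcp_pos'])*1e3).round(1))
E
python3 -c "
from h import *
to(.443,-.195,.226,-162.6)"
```

```text
t 1.15 pos [ 0.2386 -0.6287  0.2215] rpy [ 179.52   -0.18 -174.26] F [-0.5 -0.2  0.2] w 0.013 j [-52.7  20.8   0.4  -0.1 -70.1  58.5]
rotvec [ 0.0086 -0.0023 -0.2035] shift mm (tool) [-246.8  411.1   -1.8]
```

>>> {"op": "step_arm", "data": {"deltas": [[0.008,0,-0.1,0,0,0,-1],[0,0,-0.1,0,0,0,-1],[0,0,0,-27,29.5,0,-1],[0,0,0,-27,29.5,0,-1],[0,0,0,-27,29.5,0,-1],[0,0,0,-27,29.5,0,-1],[0,0,0,-27,29.5,0,-1],[0,0,0,-27,29.5,0,-1],[0,0,0,-27,29.5,0,-1],[0,0,0,-27,29.5,0,-1]]}}

```text
time_s: 2.15
tcp_pos: [0.3721, -0.33, 0.2164]
eef_rot: [179.6, -0.3, -162.4]
contact_force: [0.6, 0.1, -0.2]
gripper_width: 0.0001
```

```bash
python3 -c "
from h import *
to(.443,-.195,.226,-162.6)"
```

```text
t 2.15 pos [ 0.3721 -0.33    0.2164] rpy [ 179.58   -0.33 -162.45] F [ 0.6  0.1 -0.2] w 0.0001 j [-19.    4.4 -21.6  -0.2 -64.4  36.6]
rotvec [ 0.0073 -0.0057  0.0027] shift mm (tool) [-108.2  107.4   -9.4]
```

>>> {"op": "step_arm", "data": {"deltas": [[0.004,-0.003,0,-27,27,-2,-1],[0.004,-0.003,0,-27,27,-2,-1],[0,0,0,-27,27,-2,-1],[0,0,0,-22,22,-2,-1],[0,0,0,-5,4,0,-1],[0,0,0,0,0,0,-1]]}}

```text
time_s: 2.75
tcp_pos: [0.4455, -0.1853, 0.2249]
eef_rot: [-180.0, 0.1, -162.1]
contact_force: [0.2, -0.4, -0.5]
gripper_width: 0.0004
```

```bash
python3 -c "
from h import *
to(.443,-.195,.226,-162.6)
im=r.capture('wrist');cv2.imwrite('pics/w1.png',im[:,:,::-1])
im=r.capture('top');cv2.imwrite('pics/t1.png',im[:,:,::-1])
print(proj('top',[[.443,-.195,.22]]))"
```

```text
t 2.75 pos [ 0.4455 -0.1853  0.2249] rpy [-1.7997e+02  1.1000e-01 -1.6212e+02] F [ 0.2 -0.4 -0.5] w 0.0004 j [  0.8   2.1 -23.   -0.  -64.7  17.1]
rotvec [-0.0004  0.0019  0.0083] shift mm (tool) [ 5.3 -8.4 -1.1]
[[328.62330225 251.58965441]]
```

View pics/w1.png

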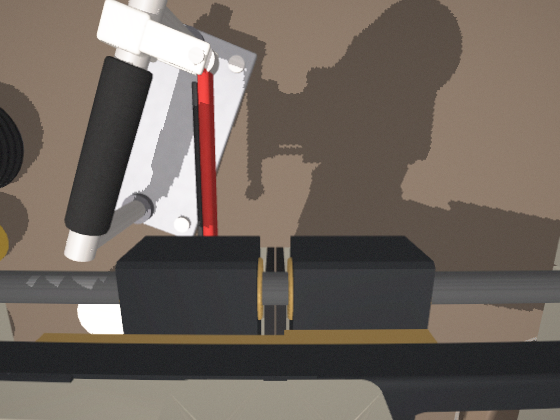

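View pics/t1.png

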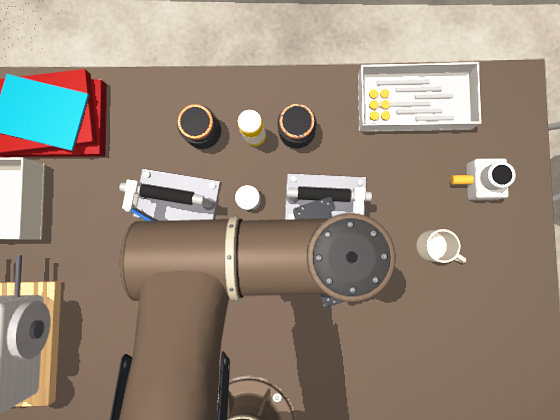

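The wrist picture shows the shut fingers standing clear on the outer side of the red blade, which runs from (205,70) to (210,235). The bar is beyond it at (110,150). Next I'll descend.

>>> {"op": "step_arm", "data": {"deltas": [[0,0.001,0.008,5,-8,0,-1],[0,0,0,0,0,35,-1],[0,0,0,0,0,35,-1],[0,0,0,0,0,28,-1],[0,0,0,0,0,12,-1],[0,0,0,0,0,3,-1],[0,0,0,0,0,0,-1]]}}

```text
time_s: 3.55
tcp_pos: [0.439, -0.2054, 0.1086]
eef_rot: [-179.9, 0.0, -163.4]
contact_force: [-0.8, 0.5, 0.5]
gripper_width: 0.0005
```

```bash
python3 -c "
from h import *
to(.443,-.195,.110,-162.6)
im=r.capture('scene');cv2.imwrite('pics/s2.png',cv2.resize(im[120:300,150:390],None,fx=3,fy=3)[:,:,::-1])
"
```

```text
t 3.55 pos [ 0.439  -0.2054  0.1086] rpy [-1.799e+02  5.000e-02 -1.634e+02] F [-0.8  0.5  0.5] w 0.0005 j [ -1.7   9.2 -32.2   0.1 -48.6  18.2]
rotvec [-0.0018  0.0008 -0.014 ] shift mm (tool) [-6.8  8.8 -1.4]
```

View pics/s2.png

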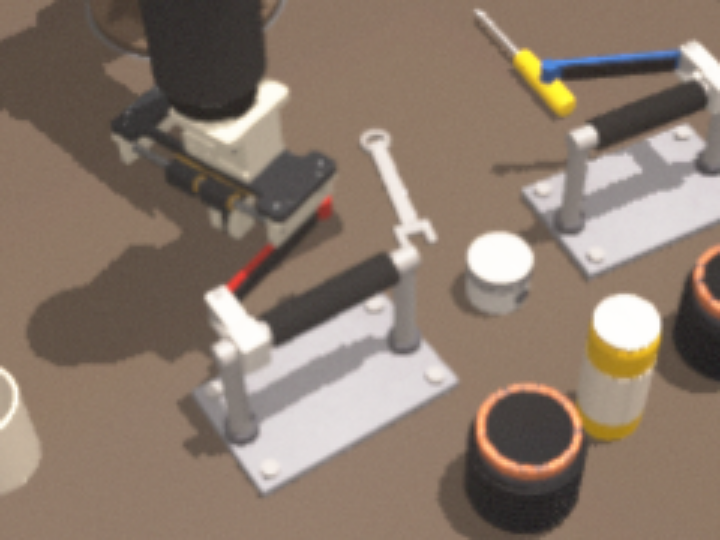

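The gripper is above and outside the red blade. The bar, blade and bystanders are untouched, and there is no contact force.

>>> {"op": "step_arm", "data": {"deltas": [[-0.001,0,-0.014,-7,9,0,-1],[0,0,0,0,0,0,-1],[0,0,0,-10,0,0,-1],[0,0,0,-8,0,0,-1],[0,0,0,0,0,0,-1]]}}

```text
time_s: 4.1
tcp_pos: [0.4648, -0.1889, 0.1127]
eef_rot: [-179.8, 0.4, -162.5]
contact_force: [-0.4, 0.0, 0.1]
gripper_width: 0.0003
```

```bash
python3 -c "
from h import *
to(.4615,-.189,.110,-162.6)
im=r.capture('scene');cv2.imwrite('pics/s3.png',cv2.resize(im[150:250,170:290],None,fx=6,fy=6)[:,:,::-1])
"
```

```text
t 4.1 pos [ 0.4648 -0.1889  0.1127] rpy [-179.79    0.44 -162.54] F [-0.4  0.   0.1] w 0.0003 j [  0.4  10.2 -30.1   0.1 -49.1  17. ]
rotvec [-0.0037  0.0077  0.001 ] shift mm (tool) [3.2 0.9 2.7]
```

View pics/s3.png

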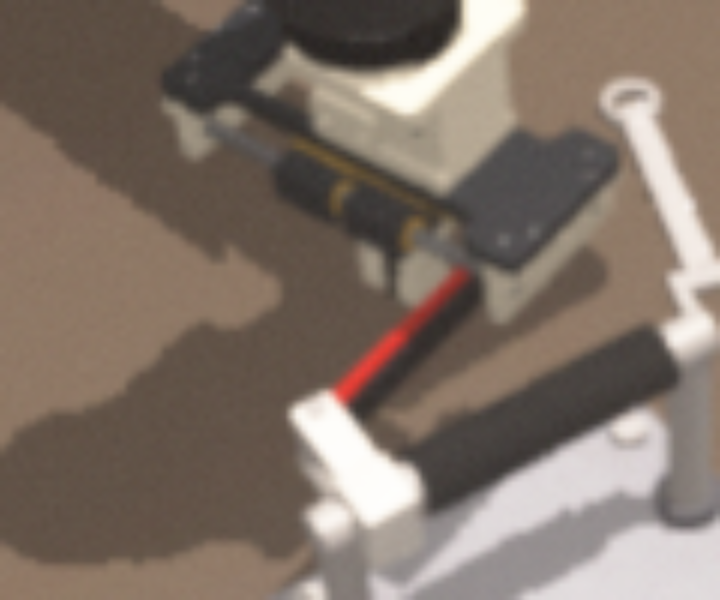

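>>> {"op": "step_arm", "data": {"deltas": [[0.002,-0.006,0,-2,0,2,-1],[0,0,0,-2,0,0,-1]]}}

```text
time_s: 4.35
tcp_pos: [0.4681, -0.1875, 0.1103]
eef_rot: [-179.7, 0.8, -162.5]
contact_force: [0.2, -0.4, -0.1]
gripper_width: 0.0003
```

>>> {"op": "step_arm", "data": {"deltas": [[0,0,0,-2,0,0,-1],[0,0,0,-1,0,0,-1]]}}

```text
time_s: 4.55
tcp_pos: [0.4709, -0.1866, 0.1102]
eef_rot: [-179.7, 0.8, -162.5]
contact_force: [-0.8, -0.1, 0.2]
gripper_width: 0.0003
```

>>> {"op": "step_arm", "data": {"deltas": [[0,0,0,-2,0,0,-1],[0,0,0,-1,0,0,-1]]}}

```text
time_s: 4.75
tcp_pos: [0.4739, -0.1857, 0.1102]
eef_rot: [-179.7, 0.7, -162.6]
contact_force: [-0.5, 0.9, -0.3]
gripper_width: -0.0
```

```bash
python3 -c "
from h import *
to(.4704,-.1861,.110,-162.6)
"
```

```text
t 4.75 pos [ 0.4739 -0.1857  0.1102] rpy [-179.7     0.74 -162.55] F [-0.5  0.9 -0.3] w -0.0 j [  0.8  10.9 -29.7   0.1 -48.6  16.6]
rotvec [-0.0053  0.013   0.0008] shift mm (tool) [3.5 0.7 0.2]
```

>>> {"op": "step_arm", "data": {"deltas": [[-0.005,0.012,0,-1,0,0,-1],[0,0,0,-2,0,0,-1]]}}

```text
time_s: 4.95
tcp_pos: [0.4749, -0.1851, 0.1102]
eef_rot: [179.9, -0.2, -162.6]
contact_force: [-5.7, -1.2, 6.3]
gripper_width: 0.0007
```

>>> {"op": "step_arm", "data": {"deltas": [[0,0,0,-2,0,0,-1],[0,0,0,-1,0,0,-1]]}}

```text
time_s: 5.15
tcp_pos: [0.4758, -0.1847, 0.1104]
eef_rot: [179.9, -0.5, -162.6]
contact_force: [-4.7, -1.3, 5.9]
gripper_width: 0.0005
```

>>> {"op": "step_arm", "data": {"deltas": [[0,0,0,-2,0,0,-1],[0,0,0,-1,0,0,-1]]}}

```text
time_s: 5.35
tcp_pos: [0.4764, -0.1844, 0.1104]
eef_rot: [179.8, -0.8, -162.6]
contact_force: [-5.5, -1.9, 6.2]
gripper_width: 0.0005
```

```bash
python3 -c "
from h import *
to(.4704,-.1861,.110,-162.6)
im=r.capture('scene');cv2.imwrite('pics/s4.png',cv2.resize(im[150:250,170:290],None,fx=6,fy=6)[:,:,::-1])
"
```

```text
t 5.35 pos [ 0.4764 -0.1844  0.1104] rpy [ 179.83   -0.77 -162.62] F [-5.5 -1.9  6.2] w 0.0005 j [  0.9  11.9 -28.3   0.1 -50.6  16.4]
rotvec [ 0.0029 -0.0135 -0.0004] shift mm (tool) [6.3 0.2 0.5]
```

View pics/s4.png

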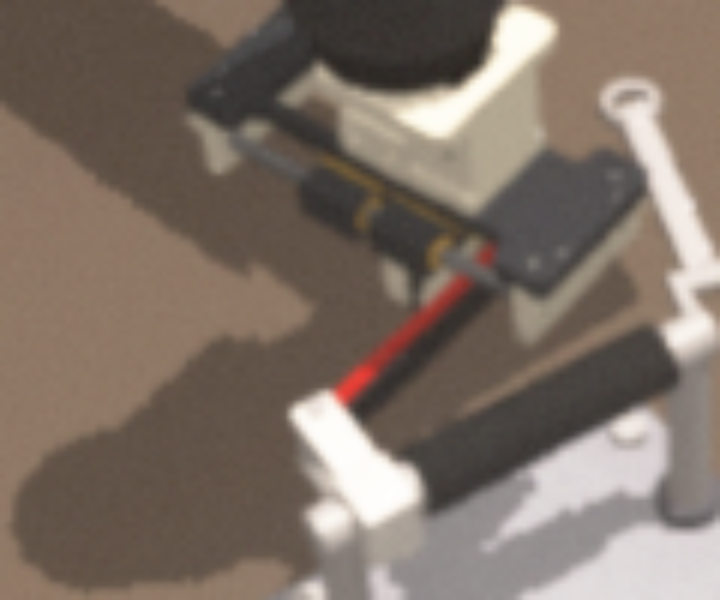

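The finger backs look slanted: there is about 6 N upward as well as the push. I'll ease straight back off and look at the finger shape before going on.

>>> {"op": "step_arm", "data": {"deltas": [[0.002,-0.006,0,1,0,0,-1],[0.001,-0.006,0,1,0,0,-1],[0,0,0,2,0,0,-1],[0,0,0,4,0,0,-1],[0,0,0,10,0,0,-1],[0,0,0,15,0,0,-1],[0,0,0,10,0,0,-1],[0,0,0,0,0,0,-1]]}}

```text
time_s: 6.2
tcp_pos: [0.4313, -0.1985, 0.1104]
eef_rot: [180.0, -0.2, -162.6]
contact_force: [-0.3, 0.2, 0.0]
gripper_width: 0.0003
```

```bash
python3 -c "
from h import *
to(.435,-.20,.110,-162.6)
i=r.camera_info('wrist')['view'];c=-i[:3,:3].T@i[:3,3];s=r.get_state();print('cam in tool mm',Ro.from_euler('xyz',s['eef_rot'],degrees=True).inv().apply(c-s['tcp_pos'])*1e3)
im=cv2.imread('pics/scene0.png');cv2.imwrite('pics/s0z.png',cv2.resize(im[110:220,0:90],None,fx=7,fy=7)[:590])
im=r.capture('wrist');cv2.imwrite('pics/w5.png',im[:,:,::-1])
"
```

```text
t 6.2 pos [ 0.4313 -0.1985  0.1104] rpy [ 179.97   -0.21 -162.65] F [-0.3  0.2  0. ] w 0.0003 j [ -0.9   8.3 -32.9   0.  -48.9  18.2]
rotvec [ 0.0005 -0.0036 -0.0008] shift mm (tool) [-3.1 -2.5  0.3]
cam in tool mm [   0.57678451  -67.28383855 -158.70361601]
```

View pics/s0z.png

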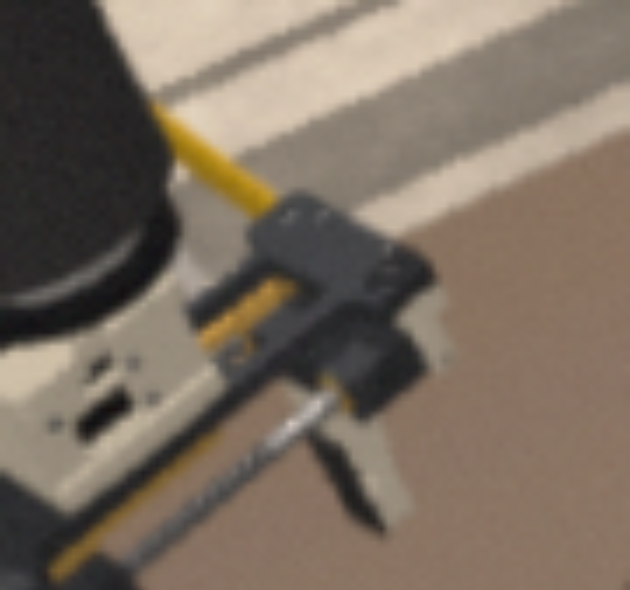

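View pics/w5.png

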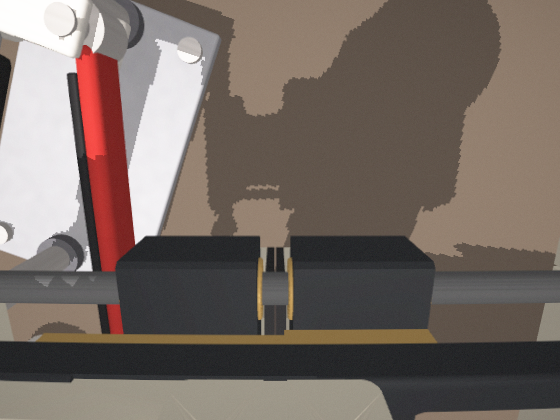

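The finger backs are slanted and stepped, so I'll push with the flat outer flanks of the shut fingers instead (tool -y). I'll turn 90° on the spot, clear of everything.

>>> {"op": "step_arm", "data": {"deltas": [[0,0,-0.13,0,0,0,-1],[0,0,-0.13,0,0,0,-1],[0,0,-0.13,0,0,0,-1],[0,0,-0.13,0,0,0,-1],[0,0,-0.13,0,0,0,-1],[0,0,-0.13,0,0,0,-1],[0,0,-0.13,0,0,0,-1],[0,0,-0.13,0,0,0,-1],[0,0,-0.13,0,0,0,-1],[0,0,-0.13,0,0,0,-1]]}}

```text
time_s: 7.25
tcp_pos: [0.4359, -0.1989, 0.1121]
eef_rot: [-179.9, -0.1, -85.2]
contact_force: [0.4, -0.1, -0.1]
gripper_width: 0.0002
```

```bash
python3 -c "
from h import *
to(.453,-.192,.110,-72.6)
"
```

```text
t 7.25 pos [ 0.4359 -0.1989  0.1121] rpy [-1.7987e+02 -1.2000e-01 -8.5240e+01] F [ 0.4 -0.1 -0.1] w 0.0002 j [ -0.8   8.4 -32.6   0.1 -48.9  95.5]
rotvec [-0.002  -0.0024 -0.2207] shift mm (tool) [ -5.5 -17.7   2.2]
```

>>> {"op": "step_arm", "data": {"deltas": [[-0.002,-0.002,-0.11,0,0,1,-1],[0,0,-0.11,0,0,1,-1],[0,0,0,0,0,0,-1],[0,0,0,0,0,0,-1]]}}

```text
time_s: 7.65
tcp_pos: [0.4374, -0.199, 0.1105]
eef_rot: [-179.9, -0.1, -72.1]
contact_force: [-0.7, -0.1, -0.2]
gripper_width: 0.0003
```

```bash
python3 -c "
from h import *
to(.453,-.192,.110,-72.6)
im=r.capture('scene');cv2.imwrite('pics/s6.png',cv2.resize(im[150:250,170:290],None,fx=6,fy=6)[:,:,::-1])
"
```

```text
t 7.65 pos [ 0.4374 -0.199   0.1105] rpy [-1.7991e+02 -6.0000e-02 -7.2090e+01] F [-0.7 -0.1 -0.2] w 0.0003 j [ -0.9   8.7 -32.5   0.  -48.7 108.8]
rotvec [-0.0015 -0.0011  0.0089] shift mm (tool) [ -1.8 -17.    0.5]
```

View pics/s6.png

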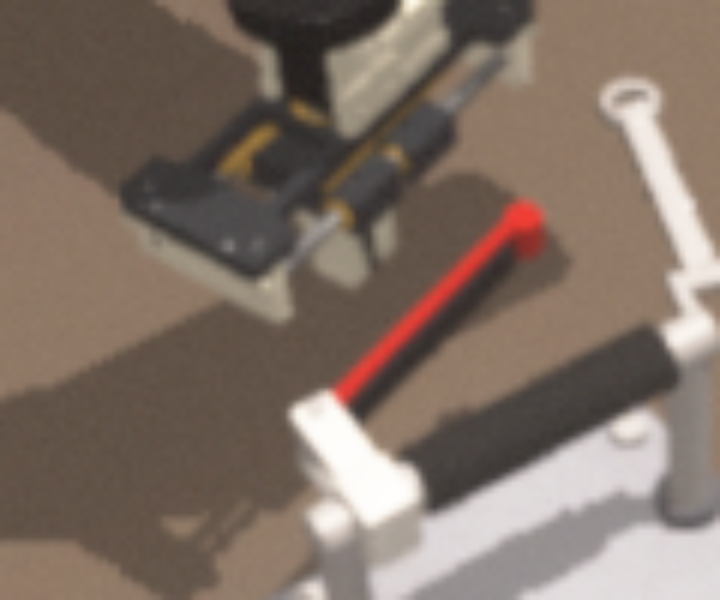

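Both flanks are now turned towards the blade. I'll approach.

>>> {"op": "step_arm", "data": {"deltas": [[-0.001,-0.001,0.009,-1.5,-12,0,-1],[0,0,0,0,-12,0,-1],[0,0,0,0,-8,0,-1],[0,0,0,0,-2,0,-1],[0,0,0,0,-2,0,-1]]}}

```text
time_s: 8.2
tcp_pos: [0.4749, -0.1856, 0.1107]
eef_rot: [-179.9, -0.0, -72.9]
contact_force: [0.1, 0.2, -0.1]
gripper_width: 0.0005
```

>>> {"op": "step_arm", "data": {"deltas": [[0,0,0,0,-2,0,-1],[0,0,0,0,-2,0,-1]]}}

```text
time_s: 8.4
tcp_pos: [0.4788, -0.1843, 0.1105]
eef_rot: [-180.0, -0.0, -72.9]
contact_force: [0.2, -0.6, -0.8]
gripper_width: 0.0003
```

```bash
cat >> h.py <<'E'
def lev(brake=True):
    s=r.get_state(); o,a,sg=(np.array([.57556,-.20619]),np.radians(-3.27),1) if brake else (np.array([.58275,.18869]),np.radians(-9.71),-1)
    Rm=lambda a:np.array([[np.cos(a),-np.sin(a)],[np.sin(a),np.cos(a)]])
    piv=o+Rm(a)@[-.045,-.07*sg]; q=Rm(a).T@(s['tcp_pos'][:2]-piv)
    f=Rm(a).T@s['contact_force'][:2]
    print('t',round(s['time_s'],2),'tcp rel pivot in stand axes mm',(q*1e3).round(1),'z',round(s['tcp_pos'][2]*1e3,1),'rpy',s['eef_rot'].round(2),'F stand',f.round(1),'Fz',s['contact_force'][2].round(1))
    rad=np.hypot(*q); off=.006+HW; th=np.arctan2(-q[0],sg*q[1])-np.arcsin(off/rad)
    al=np.sqrt(rad**2-off**2); b=a+sg*th  # blade angle
    print(' blade out-angle if touching (rad)',th.round(3),'lever',(.36-th).round(3),'along',al*1e3,'yaw aligned(deg)',np.degrees(b)-90+20.6*0)
    T=Ro.from_euler('xyz',[180,0,np.degrees(b)-90],degrees=True); print(' rotvec to aligned',(Ro.from_euler('xyz',s['eef_rot'],degrees=True).inv()*T).as_rotvec().round(4))
HW=.0105
E
python3 -c "
from h import *
lev()"
```

```text
t 8.4 tcp rel pivot in stand axes mm [-52.9  86.4] z 110.5 rpy [-1.7998e+02 -1.0000e-02 -7.2930e+01] F stand [ 0.2 -0.6] Fz -0.8
 blade out-angle if touching (rad) 0.386 lever -0.026 along 99.92671288025359 yaw aligned(deg) -71.16860182353236
 rotvec to aligned [-0.0004 -0.0002 -0.0307]
```

>>> {"op": "step_arm", "data": {"deltas": [[0,0,0,0,-2,0,-1],[0,0,0,0,-2,0,-1]]}}

```text
time_s: 8.6
tcp_pos: [0.4812, -0.1834, 0.1104]
eef_rot: [179.9, 0.0, -73.0]
contact_force: [-5.8, -2.8, 4.1]
gripper_width: 0.0004
```

>>> {"op": "step_arm", "data": {"deltas": [[0,0,0,0,-2,0,-1],[0,0,0.01,0,-2,0,-1]]}}

```text
time_s: 8.8
tcp_pos: [0.4817, -0.1831, 0.1102]
eef_rot: [179.5, 0.1, -73.6]
contact_force: [-5.1, -0.5, 4.1]
gripper_width: 0.0006
```

```bash
python3 -c "
from h import *
lev()"
```

```text
t 8.8 tcp rel pivot in stand axes mm [-50.1  87.7] z 110.2 rpy [ 1.7952e+02  8.0000e-02 -7.3590e+01] F stand [-5.1 -0.8] Fz 4.1
 blade out-angle if touching (rad) 0.354 lever 0.006 along 99.64887358356039 yaw aligned(deg) -72.96022279203518
 rotvec to aligned [ 0.0084  0.0014 -0.011 ]
```

>>> {"op": "step_arm", "data": {"deltas": [[0.006,0,-0.005,0,-4,-0.5,-1],[0.006,0,0.01,-0.3,-4,-0.5,-1],[0.006,0,0.02,-0.3,-4,-0.5,-1]]}}

```text
time_s: 9.1
tcp_pos: [0.4863, -0.1811, 0.1102]
eef_rot: [179.9, 0.2, -75.2]
contact_force: [-6.2, -4.8, 1.7]
gripper_width: 0.0004
```

```bash
python3 -c "
from h import *
lev()"
```

```text
t 9.1 tcp rel pivot in stand axes mm [-45.5  90. ] z 110.2 rpy [179.86   0.19 -75.22] F stand [-5.9 -5.1] Fz 1.7
 blade out-angle if touching (rad) 0.304 lever 0.056 along 99.49693857885492 yaw aligned(deg) -75.84695929087796
 rotvec to aligned [0.0024 0.0034 0.0109]
```

>>> {"op": "step_arm", "data": {"deltas": [[0.005,0.002,0.022,-0.2,-4.5,-0.3,-1],[0.005,0,0.022,-0.2,-4.5,-0.3,-1],[0.005,0,0.022,-0.2,-4.5,-0.3,-1],[0.005,0,0.022,-0.2,-4.5,-0.3,-1]]}}

```text
time_s: 9.5
tcp_pos: [0.4939, -0.1781, 0.1101]
eef_rot: [-180.0, 0.3, -80.7]
contact_force: [-7.3, -1.6, 5.8]
gripper_width: 0.0005
```

```bash
python3 -c "
from h import *
lev()"
```

```text
t 9.5 tcp rel pivot in stand axes mm [-38.1  93.4] z 110.1 rpy [-179.97    0.25  -80.7 ] F stand [-7.2 -2. ] Fz 5.8
 blade out-angle if touching (rad) 0.223 lever 0.137 along 99.55510553475862 yaw aligned(deg) -80.46886379998033
 rotvec to aligned [-0.0006  0.0044 -0.004 ]
```

>>> {"op": "step_arm", "data": {"deltas": [[0.004,0.003,0.02,-0.2,-4.5,-0.6,-1],[0.004,0,0.02,-0.2,-4.5,-0.6,-1],[0.004,0,0.02,-0.2,-4.5,-0.6,-1],[0.004,0,0.02,-0.2,-4.5,-0.6,-1],[0.004,0,0.02,-0.2,-4.5,-0.6,-1]]}}

```text
time_s: 10.0
tcp_pos: [0.5029, -0.1753, 0.1101]
eef_rot: [179.8, 0.3, -86.9]
contact_force: [-6.4, 1.1, 3.7]
gripper_width: 0.0002
```

```bash
python3 -c "
from h import *
lev()"
```

```text
t 10.0 tcp rel pivot in stand axes mm [-29.3  96.7] z 110.1 rpy [179.82   0.28 -86.93] F stand [-6.4  0.8] Fz 3.7
 blade out-angle if touching (rad) 0.13 lever 0.23 along 99.68749185874499 yaw aligned(deg) -85.80273771177424
 rotvec to aligned [ 0.0031  0.005  -0.0196]
```

>>> {"op": "step_arm", "data": {"deltas": [[0.006,0.003,0.01,-0.2,-4.5,-0.5,-1],[0.005,0.001,0.016,-0.2,-4.5,-0.5,-1],[0.005,0,0.016,-0.2,-4.5,-0.5,-1],[0.005,0,0.016,-0.2,-4.5,-0.5,-1]]}}

```text
time_s: 10.4
tcp_pos: [0.5099, -0.1741, 0.11]
eef_rot: [179.9, 0.2, -90.6]
contact_force: [-8.1, 1.7, 4.9]
gripper_width: 0.0005
```

```bash
python3 -c "
from h import *
lev()"
```

```text
t 10.4 tcp rel pivot in stand axes mm [-22.4  98.3] z 110.0 rpy [ 1.7989e+02  1.6000e-01 -9.0590e+01] F stand [-8.1  1.2] Fz 4.9
 blade out-angle if touching (rad) 0.06 lever 0.3 along 99.5017549437548 yaw aligned(deg) -89.8425279478851
 rotvec to aligned [ 0.0019  0.0028 -0.013 ]
```

>>> {"op": "step_arm", "data": {"deltas": [[0.005,0.002,0.008,0,-4.5,-0.5,-1],[0.005,0.001,0.014,0,-4.5,-0.5,-1],[0.005,0,0.014,0,-4.5,-0.5,-1]]}}

```text
time_s: 10.7
tcp_pos: [0.514, -0.1737, 0.1098]
eef_rot: [179.8, 0.1, -92.9]
contact_force: [-9.4, 4.2, 5.8]
gripper_width: 0.0003
```

>>> {"op": "step_arm", "data": {"deltas": [[0.005,0.001,0.006,0,-4.5,-0.5,-1],[0.005,0,0.006,0,-4.5,-0.5,-1]]}}

```text
time_s: 10.9
tcp_pos: [0.5151, -0.1736, 0.1095]
eef_rot: [179.6, 0.1, -93.8]
contact_force: [-15.9, 5.2, 11.6]
gripper_width: 0.0002
```

```bash
python3 -c "
from h import *
lev()"
```

```text
t 10.9 tcp rel pivot in stand axes mm [-17.2  99.1] z 109.5 rpy [ 1.7956e+02  8.0000e-02 -9.3780e+01] F stand [-16.1   4.2] Fz 11.6
 blade out-angle if touching (rad) 0.007 lever 0.353 along 99.21447178692823 yaw aligned(deg) -92.87621993169428
 rotvec to aligned [ 0.0077  0.0015 -0.0157]
```

The push force jumped from about 9 N to 16 N at lever ≈0.353 rad, so the blade is on its stop. I'll hold gently.

>>> {"op": "step_arm", "data": {"deltas": [[0.007,0.001,-0.008,0,-4,-0.6,-1],[0.006,0,-0.003,0,-4,-0.6,-1],[0.006,0,0,0,-4,-0.6,-1],[0.006,0,0,0,-4,-0.6,-1]]}}

```text
time_s: 11.3
tcp_pos: [0.5148, -0.1737, 0.1094]
eef_rot: [179.4, 0.1, -93.4]
contact_force: [-13.0, 3.6, 9.2]
gripper_width: 0.0004
```

```bash
python3 -c "
from h import *
lev()"
```

```text
t 11.3 tcp rel pivot in stand axes mm [-17.5  99. ] z 109.4 rpy [ 1.7936e+02  1.3000e-01 -9.3400e+01] F stand [-13.2   2.9] Fz 9.2
 blade out-angle if touching (rad) 0.01 lever 0.35 along 99.14325713982696 yaw aligned(deg) -92.70712411671305
 rotvec to aligned [ 0.0112  0.0024 -0.0121]
```

>>> {"op": "step_arm", "data": {"deltas": [[0.008,0.001,-0.005,0,-4.4,-0.6,-1],[0.008,0,-0.003,0,-4.4,-0.6,-1],[0.008,0,0,0,-4.4,-0.6,-1],[0.008,0,0,0,-4.4,-0.6,-1],[0.008,0,0,0,-4.4,-0.6,-1],[0.008,0,0,0,-4.4,-0.6,-1]]}}

```text
time_s: 11.9
tcp_pos: [0.515, -0.1737, 0.1093]
eef_rot: [179.5, 0.3, -93.4]
contact_force: [-14.0, 4.1, 9.9]
gripper_width: 0.0002
```

>>> {"op": "step_arm", "data": {"deltas": [[0.008,0.001,-0.003,0,-4.4,-0.6,-1],[0.008,0,0,0,-4.4,-0.6,-1],[0.008,0,0,0,-4.4,-0.6,-1],[0.008,0,0,0,-4.4,-0.6,-1],[0.008,0,0,0,-4.4,-0.6,-1]]}}

```text
time_s: 12.4
tcp_pos: [0.515, -0.1736, 0.1092]
eef_rot: [179.6, 0.4, -93.5]
contact_force: [-13.6, 5.0, 10.1]
gripper_width: 0.0005
```

```bash
python3 -c "
from h import *
lev()
im=r.capture('wrist');cv2.imwrite('pics/w7.png',im[:,:,::-1])
im=r.capture('scene');cv2.imwrite('pics/s7.png',cv2.resize(im[150:250,170:290],None,fx=6,fy=6)[:,:,::-1])
lev()
"
```

```text
t 12.4 tcp rel pivot in stand axes mm [-17.3  99.1] z 109.2 rpy [179.64   0.37 -93.54] F stand [-13.9   4.2] Fz 10.1
 blade out-angle if touching (rad) 0.008 lever 0.352 along 99.21503708178189 yaw aligned(deg) -92.82253807141285
 rotvec to aligned [ 0.0062  0.0065 -0.0126]
t 12.5 tcp rel pivot in stand axes mm [-17.2  99.1] z 109.2 rpy [179.64   0.37 -93.55] F stand [-13.1   3.7] Fz 10.0
 blade out-angle if touching (rad) 0.008 lever 0.352 along 99.22243204489435 yaw aligned(deg) -92.83712402698518
 rotvec to aligned [ 0.0062  0.0065 -0.0123]
```

View pics/w7.png

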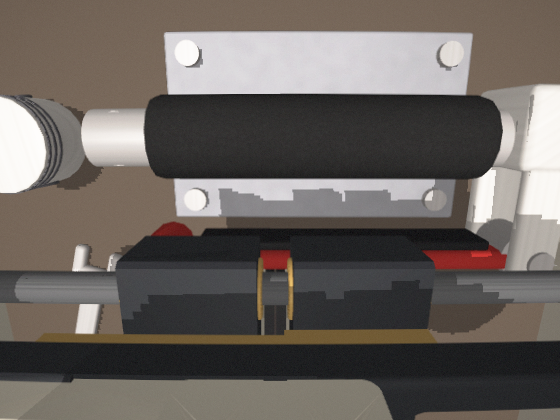

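View pics/s7.png

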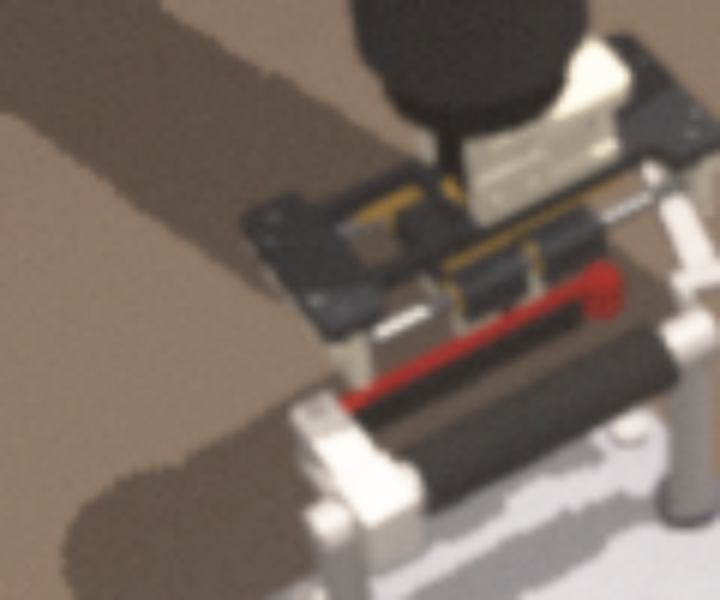

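The blade is parallel to the bar: wrist view from (175,235) to (500,255), with the bar clear at about (320,135). It has been held at the stop from t≈10.8 to 12.5 s. Now I'll ease it out.

>>> {"op": "step_arm", "data": {"deltas": [[0.006,0.002,-0.012,0,-3,-0.6,-1],[0.005,0.002,-0.012,0,-1.5,-0.5,-1],[0.004,0,-0.012,0.2,-1,-0.4,-1],[0.004,0,-0.012,0.2,-1,-0.4,-1]]}}

```text
time_s: 12.9
tcp_pos: [0.5092, -0.1744, 0.1093]
eef_rot: [179.5, 0.2, -90.9]
contact_force: [-8.0, 1.3, 4.9]
gripper_width: 0.0007
```

```bash
python3 -c "
from h import *
lev()
"
```

```text
t 12.9 tcp rel pivot in stand axes mm [-23.1  98. ] z 109.3 rpy [179.55   0.21 -90.9 ] F stand [-8.1  0.8] Fz 4.9
 blade out-angle if touching (rad) 0.067 lever 0.293 along 99.30298534284314 yaw aligned(deg) -89.45492108666696
 rotvec to aligned [ 0.0079  0.0037 -0.0252]
```

>>> {"op": "step_arm", "data": {"deltas": [[0.006,0.002,-0.025,0.2,-1,-0.3,-1],[0.005,0.001,-0.018,0.2,-0.8,-0.3,-1],[0.004,0,-0.018,0.2,-0.8,-0.3,-1],[0.004,0,-0.018,0.2,-0.8,-0.3,-1],[0.004,0,-0.018,0.2,-0.8,-0.3,-1]]}}

```text
time_s: 13.4
tcp_pos: [0.5008, -0.1763, 0.1092]
eef_rot: [179.7, 0.1, -85.3]
contact_force: [-7.0, -1.6, 5.1]
gripper_width: 0.0003
```

```bash
python3 -c "
from h import *
lev()
"
```

```text
t 13.4 tcp rel pivot in stand axes mm [-31.4  95.6] z 109.2 rpy [ 1.7968e+02  1.4000e-01 -8.5300e+01] F stand [-6.9 -2. ] Fz 5.1
 blade out-angle if touching (rad) 0.152 lever 0.208 along 99.22924610531777 yaw aligned(deg) -84.54096363544309
 rotvec to aligned [ 0.0056  0.0024 -0.0132]
```

>>> {"op": "step_arm", "data": {"deltas": [[0.005,0.001,-0.024,0.2,-0.7,-0.3,-1],[0.004,0,-0.018,0.2,-0.5,-0.3,-1],[0.004,0,-0.018,0.2,-0.5,-0.3,-1],[0.004,0,-0.018,0.2,-0.5,-0.3,-1],[0.004,0,-0.018,0.2,-0.5,-0.3,-1]]}}

```text
time_s: 13.9
tcp_pos: [0.4915, -0.1791, 0.1092]
eef_rot: [179.8, 0.2, -79.8]
contact_force: [-6.7, -3.1, 2.2]
gripper_width: 0.0003
```

```bash
python3 -c "
from h import *
lev()
"
```

```text
t 13.9 tcp rel pivot in stand axes mm [-40.4  92.2] z 109.2 rpy [179.77   0.21 -79.77] F stand [-6.5 -3.5] Fz 2.2
 blade out-angle if touching (rad) 0.249 lever 0.111 along 99.34751326655949 yaw aligned(deg) -79.02171350685829
 rotvec to aligned [ 0.0041  0.0037 -0.0131]
```

>>> {"op": "step_arm", "data": {"deltas": [[0.004,0.002,-0.024,0.2,-0.5,-0.3,-1],[0.004,0,-0.018,0.2,-0.4,-0.3,-1],[0.004,0,-0.018,0.2,-0.4,-0.3,-1],[0.003,0,-0.016,0.2,-0.6,-0.3,-1]]}}

```text
time_s: 14.3
tcp_pos: [0.4847, -0.1819, 0.1092]
eef_rot: [179.8, 0.2, -75.4]
contact_force: [-5.6, -3.0, 1.5]
gripper_width: 0.0001
```

```bash
python3 -c "
from h import *
lev()
"
```

```text
t 14.3 tcp rel pivot in stand axes mm [-47.1  89. ] z 109.2 rpy [179.81   0.21 -75.41] F stand [-5.4 -3.3] Fz 1.5
 blade out-angle if touching (rad) 0.322 lever 0.038 along 99.35940037620487 yaw aligned(deg) -74.83463163126791
 rotvec to aligned [ 0.0034  0.0037 -0.01  ]
```

>>> {"op": "step_arm", "data": {"deltas": [[0.003,0.001,-0.018,0.2,-0.7,-0.2,-1],[0.003,0,-0.014,0.1,-0.8,-0.2,-1],[0.003,0,-0.01,0.1,-0.8,-0.2,-1]]}}

```text
time_s: 14.6
tcp_pos: [0.4813, -0.1836, 0.1092]
eef_rot: [179.8, 0.2, -73.0]
contact_force: [-5.5, -3.5, 3.2]
gripper_width: 0.0005
```

```bash
python3 -c "
from h import *
lev()
"
```

```text
t 14.6 tcp rel pivot in stand axes mm [-50.4  87.2] z 109.2 rpy [179.79   0.24 -73.02] F stand [-5.3 -3.9] Fz 3.2
 blade out-angle if touching (rad) 0.36 lever 0.0 along 99.35131259480455 yaw aligned(deg) -72.657994644014
 rotvec to aligned [ 0.0036  0.0041 -0.0063]
```

Almost at rest, but still in contact at 5.5 N. I'll continue slowly until contact is lost.

>>> {"op": "step_arm", "data": {"deltas": [[0.003,0.002,-0.004,0,-0.8,-0.2,-1],[0.002,0,0,0,-0.6,-0.1,-1]]}}

```text
time_s: 14.8
tcp_pos: [0.4804, -0.184, 0.1092]
eef_rot: [179.9, 0.2, -72.8]
contact_force: [-0.4, 0.5, 0.1]
gripper_width: 0.0007
```

>>> {"op": "step_arm", "data": {"deltas": [[0.001,0.001,0,0,0,0,-1],[0,0,0,0,0.5,0,-1]]}}

```text
time_s: 15.0
tcp_pos: [0.4804, -0.1841, 0.1094]
eef_rot: [-180.0, 0.1, -72.9]
contact_force: [-0.1, -0.6, 0.9]
gripper_width: 0.0007
```

>>> {"op": "step_arm", "data": {"deltas": [[0,0,0,0,1,0,-1],[0,0,0,0,2,0,-1]]}}

```text
time_s: 15.2
tcp_pos: [0.4784, -0.1847, 0.1095]
eef_rot: [-179.9, 0.1, -72.8]
contact_force: [0.2, 0.8, -0.4]
gripper_width: 0.0006
```

```bash
python3 -c "
from h import *
lev()
"
```

```text
t 15.2 tcp rel pivot in stand axes mm [-53.3  85.9] z 109.5 rpy [-1.799e+02  7.000e-02 -7.283e+01] F stand [0.1 0.8] Fz -0.4
 blade out-angle if touching (rad) 0.391 lever -0.031 along 99.70047827204209 yaw aligned(deg) -70.86042030952564
 rotvec to aligned [-0.0018  0.0012 -0.0344]
```

The brake lever is at rest, with zero force as the finger parted. Next I'll back off, lift and turn for the clutch.

>>> {"op": "step_arm", "data": {"deltas": [[0,0,0,0,10,0,-1],[0,0,0,0,15,0,-1],[0,0,0,0,8,-20,-1],[0,0,0.12,0,0,-25,-1],[0,0,0.12,0,0,-15,-1],[0,0,0.12,0,0,0,-1],[0,0,0.12,0,0,0,-1],[0,0,0.12,0,0,0,-1],[0,0,0.12,0,0,0,-1],[0,0,0.1,0,0,0,-1]]}}

```text
time_s: 16.2
tcp_pos: [0.4341, -0.197, 0.1715]
eef_rot: [179.9, 0.2, -121.7]
contact_force: [-0.1, 0.1, 0.7]
gripper_width: 0.0008
```

```bash
python3 -c "
from h import *
to(.4514,.2073,.17,-120.3)
im=r.capture('top');cv2.imwrite('pics/t8.png',im[:,:,::-1])
"
```

```text
t 16.2 pos [ 0.4341 -0.197   0.1715] rpy [ 1.7992e+02  1.7000e-01 -1.2172e+02] F [-0.1  0.1  0.7] w 0.0008 j [ -0.8   4.4 -28.   -0.2 -57.6  59.2]
rotvec [ 0.0013  0.0029 -0.0248] shift mm (tool) [-353.   197.8    2.8]
```

View pics/t8.png

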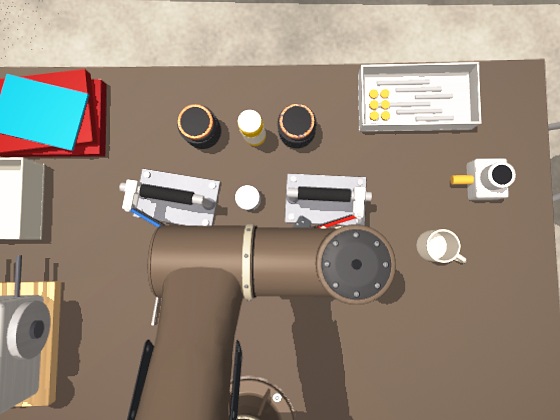

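>>> {"op": "step_arm", "data": {"deltas": [[0.001,0.003,-0.025,0,0,0,-1],[0,0,0,-36,19,0,-1],[0,0,0,-36,19,0,-1],[0,0,0,-36,19,0,-1],[0,0,0,-36,19,0,-1],[0,0,0,-36,19,0,-1],[0,0,0,-36,19,0,-1],[0,0,0,-36,19,0,-1],[0,0,0,-30,16,0,-1],[0,0,0,0,0,0,-1]]}}

```text
time_s: 17.25
tcp_pos: [0.4398, 0.1294, 0.1717]
eef_rot: [-179.9, 0.1, -118.6]
contact_force: [0.1, -0.9, -0.3]
gripper_width: 0.0004
```

```bash
python3 -c "
from h import *
to(.4514,.2073,.17,-120.3)
"
```

```text
t 17.25 pos [0.4398 0.1294 0.1717] rpy [-1.7989e+02  8.0000e-02 -1.1856e+02] F [ 0.1 -0.9 -0.3] w 0.0004 j [ 41.2   2.4 -30.3   0.1 -57.2  20.2]
rotvec [-0.0018  0.0014  0.0304] shift mm (tool) [-73.9  27.    1.7]
```

>>> {"op": "step_arm", "data": {"deltas": [[-0.001,0.001,0.03,0,0,0,-1],[0,0,0,-30,12,0,-1],[0,0,0,-30,12,0,-1],[0,0,0,-10,4,0,-1],[0,0,0,0,0,0,-1],[0,0,0,0,0,0,-1]]}}

```text
time_s: 17.85
tcp_pos: [0.4492, 0.2012, 0.1711]
eef_rot: [180.0, -0.1, -120.1]
contact_force: [-0.2, 0.0, 0.4]
gripper_width: 0.0001
```

```bash
python3 -c "
from h import *
to(.4514,.2073,.11,-120.3)
im=r.capture('wrist');cv2.imwrite('pics/w9.png',im[:,:,::-1])
im=r.capture('scene');cv2.imwrite('pics/s9.png',cv2.resize(im[100:260,200:420],None,fx=3.5,fy=3.5)[:,:,::-1])
"
```

```text
t 17.85 pos [0.4492 0.2012 0.1711] rpy [ 1.8000e+02 -1.2000e-01 -1.2013e+02] F [-0.2  0.   0.4] w 0.0001 j [ 47.1   6.  -26.4   0.  -57.8  12.8]
rotvec [ 0.0001 -0.0021  0.0029] shift mm (tool) [-6.5  1.1 61. ]
```

View pics/w9.png

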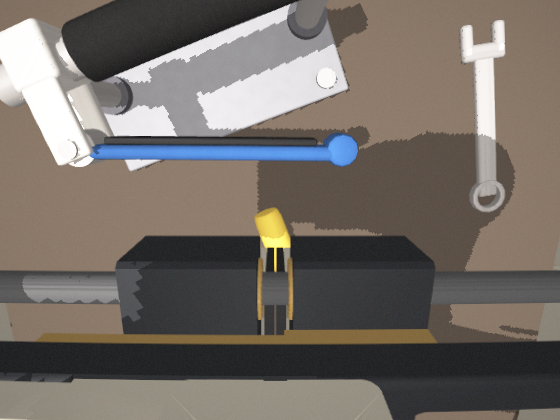

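View pics/s9.png

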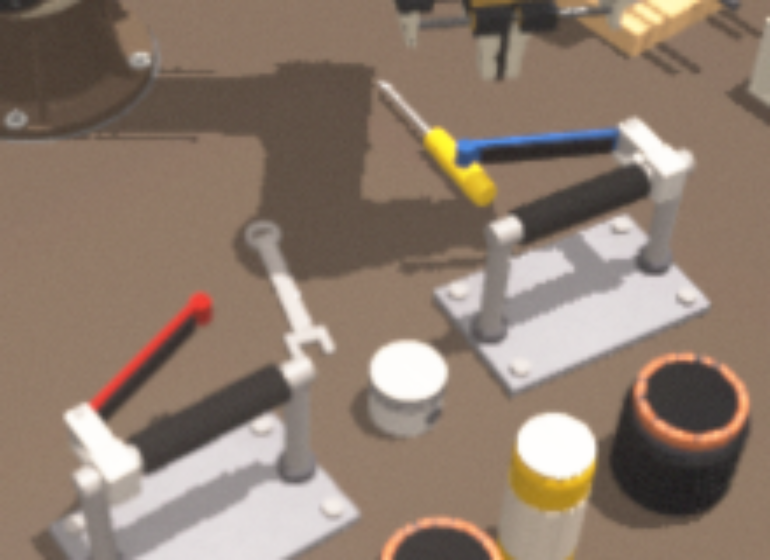

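The red lever is back at rest. The blue blade lies level across the wrist picture, from (95,152) to (345,150), parallel to the tool's x axis, and the fingers are on its outer side. I'll descend and approach.

>>> {"op": "step_arm", "data": {"deltas": [[0,-0.002,0.003,-6,0,20,-1],[0,0,0,0,0,22,-1],[0,0,0,0,0,14,-1],[0,0,0,0,0,4,-1],[0,0,0,0,0,0,-1]]}}

```text
time_s: 18.45
tcp_pos: [0.4527, 0.2021, 0.1111]
eef_rot: [-179.9, 0.2, -120.6]
contact_force: [-0.3, -0.4, -0.0]
gripper_width: 0.0005
```

```bash
cat > h2.py <<'E'
from h import *
def levc():
    s=r.get_state(); a=np.radians(-9.71)
    Rm=lambda a:np.array([[np.cos(a),-np.sin(a)],[np.sin(a),np.cos(a)]])
    piv=np.array([.55021,.26527]); q=Rm(a).T@(s['tcp_pos'][:2]-piv); f=Rm(a).T@s['contact_force'][:2]
    rad=np.hypot(*q); off=.006+.0102; th=np.arctan2(-q[0],-q[1])-np.arcsin(off/rad); yaw=np.degrees(a-th)-90
    print('t',round(s['time_s'],2),'q',(q*1e3).round(1),'z',round(s['tcp_pos'][2]*1e3,1),'rpy',s['eef_rot'].round(2),'F',f.round(1),'Fz',s['contact_force'][2].round(1))
    n=np.array([-np.cos(th),np.sin(th)]); gap=((q-0)@n-off)*1e3
    print(' lever if touching',(.36-th).round(3),'along',(np.sqrt(rad**2-off**2)*1e3).round(1),'yaw al',yaw.round(2))
    n0=np.array([-np.cos(.36),np.sin(.36)]); print(' gap to rest face mm',((q@n0-off)*1e3).round(1))
    T=Ro.from_euler('xyz',[180,0,yaw],degrees=True); print(' rotvec to aligned',(Ro.from_euler('xyz',s['eef_rot'],degrees=True).inv()*T).as_rotvec().round(4))
E
python3 -c "
from h2 import *
levc(); to(.4514,.2073,.11,-120.3)
"
```

```text
t 18.45 q [-85.4 -78.7] z 111.1 rpy [-179.95    0.18 -120.58] F [-0.2 -0.5] Fz -0.0
 lever if touching -0.326 along 115.0 yaw al -139.03
 gap to rest face mm 36.0
 rotvec to aligned [-0.0004  0.0033  0.3221]
t 18.45 pos [0.4527 0.2021 0.1111] rpy [-179.95    0.18 -120.58] F [-0.3 -0.4 -0. ] w 0.0005 j [ 46.8  10.  -30.7   0.  -49.1  12.6]
rotvec [-0.001   0.0031 -0.0048] shift mm (tool) [-3.8  3.8  1.1]
```

>>> {"op": "step_arm", "data": {"deltas": [[0,0.003,-0.005,-3,-10,0.5,-1],[0,0,0,0,-9,0,-1],[0,0,0,0,-5,0,-1],[0,0,0,0,-2,0,-1],[0,0,0,0,-2,0,-1]]}}

```text
time_s: 18.95
tcp_pos: [0.4822, 0.1896, 0.1135]
eef_rot: [-179.8, 0.2, -120.3]
contact_force: [0.2, -0.4, 0.5]
gripper_width: 0.0006
```

```bash
python3 -c "
from h2 import *
levc()
"
```

```text
t 18.95 q [-54.3 -86.1] z 113.5 rpy [-179.85    0.22 -120.29] F [ 0.3 -0.4] Fz 0.5
 lever if touching -0.043 along 100.5 yaw al -122.8
 gap to rest face mm 4.3
 rotvec to aligned [-0.0026  0.0038  0.0438]
```

>>> {"op": "step_arm", "data": {"deltas": [[-0.002,0.003,0,0,-1.5,2,-1],[0,0,0,0,-2,0.5,-1]]}}

```text
time_s: 19.15
tcp_pos: [0.4851, 0.1879, 0.1111]
eef_rot: [180.0, 0.1, -120.3]
contact_force: [-5.6, 2.5, 5.4]
gripper_width: 0.0008
```

>>> {"op": "step_arm", "data": {"deltas": [[0,0,0,0,-2,0,-1],[0,0,0,0,-2,0,-1]]}}

```text
time_s: 19.35
tcp_pos: [0.4874, 0.1863, 0.1111]
eef_rot: [179.9, 0.0, -120.3]
contact_force: [-6.2, 3.8, 4.0]
gripper_width: 0.0004
```

```bash
python3 -c "
from h2 import *
levc()
"
```

```text
t 19.35 q [-48.6 -88.4] z 111.1 rpy [ 1.7988e+02  3.0000e-02 -1.2029e+02] F [-6.8  2.7] Fz 4.0
 lever if touching 0.018 along 99.6 yaw al -119.28
 gap to rest face mm -1.8
 rotvec to aligned [ 0.002   0.0006 -0.0176]
```

>>> {"op": "step_arm", "data": {"deltas": [[0.004,0,-0.022,0.2,-4,-0.5,-1],[0.004,0,-0.02,0.2,-4,-0.5,-1],[0.004,0,-0.02,0.2,-4,-0.5,-1],[0.004,0,-0.02,0.2,-4,-0.5,-1]]}}

```text
time_s: 19.75
tcp_pos: [0.4969, 0.18, 0.1112]
eef_rot: [-179.6, -0.0, -115.4]
contact_force: [-6.2, 5.8, 0.2]
gripper_width: 0.0003
```

```bash
python3 -c "
from h2 import *
levc()
"
```

```text
t 19.75 q [-38.2 -93. ] z 111.2 rpy [-1.7959e+02 -5.0000e-02 -1.1539e+02] F [-7.1  4.7] Fz 0.2
 lever if touching 0.132 along 99.3 yaw al -112.77
 gap to rest face mm -13.2
 rotvec to aligned [-0.0071 -0.001  -0.0457]
```

>>> {"op": "step_arm", "data": {"deltas": [[-0.001,0,-0.04,0.2,-4,-0.2,-1],[0.002,0,-0.03,0.2,-4,-0.3,-1],[0.003,0,-0.025,0.2,-4,-0.3,-1],[0.003,0,-0.022,0.2,-4,-0.3,-1]]}}

```text
time_s: 20.15
tcp_pos: [0.5062, 0.1746, 0.1111]
eef_rot: [-179.7, -0.2, -108.3]
contact_force: [-8.0, 4.5, 3.8]
gripper_width: 0.0003
```

```bash
python3 -c "
from h2 import *
levc()
"
```

```text
t 20.15 q [-28.1 -96.8] z 111.1 rpy [-179.66   -0.21 -108.31] F [-8.6  3. ] Fz 3.8
 lever if touching 0.239 along 99.5 yaw al -106.63
 gap to rest face mm -24.0
 rotvec to aligned [-0.0059 -0.0038 -0.0293]
```

>>> {"op": "step_arm", "data": {"deltas": [[-0.001,-0.002,-0.035,0.1,-4,-0.3,-1],[0.002,0,-0.025,0.1,-4,-0.3,-1],[0.003,0,-0.022,0.1,-4,-0.3,-1]]}}

```text
time_s: 20.45
tcp_pos: [0.5128, 0.1716, 0.1111]
eef_rot: [-179.9, -0.2, -103.3]
contact_force: [-9.0, 4.1, 5.7]
gripper_width: 0.0002
```

```bash
python3 -c "
from h2 import *
levc()
"
```

```text
t 20.45 q [-21.  -98.7] z 111.1 rpy [-179.88   -0.24 -103.34] F [-9.5  2.5] Fz 5.7
 lever if touching 0.311 along 99.6 yaw al -102.5
 gap to rest face mm -31.3
 rotvec to aligned [-0.002  -0.0042 -0.0147]
```

>>> {"op": "step_arm", "data": {"deltas": [[0.001,-0.003,-0.022,0.1,-4,-0.4,-1],[0.003,0,-0.018,0,-4,-0.5,-1]]}}

```text
time_s: 20.65
tcp_pos: [0.5159, 0.1703, 0.1111]
eef_rot: [179.9, -0.2, -100.9]
contact_force: [-21.8, 10.1, 13.2]
gripper_width: -0.0001
```

>>> {"op": "step_arm", "data": {"deltas": [[0.003,-0.001,-0.01,0,-4,-0.5,-1]]}}

```text
time_s: 20.75
tcp_pos: [0.516, 0.1701, 0.1111]
eef_rot: [179.7, -0.1, -100.3]
contact_force: [-24.3, 11.8, 15.9]
gripper_width: 0.0001
```

```bash
python3 -c "
from h2 import *
levc()
"
```

```text
t 20.75 q [-17.6 -99.6] z 111.1 rpy [ 1.7972e+02 -1.5000e-01 -1.0031e+02] F [-26.    7.6] Fz 15.9
 lever if touching 0.346 along 99.8 yaw al -100.53
 gap to rest face mm -34.8
 rotvec to aligned [ 0.0048 -0.0026  0.0039]
```

The clutch is on its stop: force up, no further travel. The arm is stiffer here, so I'll reduce the push to a gentle hold.

>>> {"op": "step_arm", "data": {"deltas": [[0.005,-0.002,0.003,0,-2.4,-0.5,-1],[0.005,0,0,0,-2.4,-0.5,-1]]}}

```text
time_s: 20.95
tcp_pos: [0.5156, 0.1703, 0.1112]
eef_rot: [179.8, -0.1, -100.4]
contact_force: [-10.0, 4.0, 3.0]
gripper_width: 0.0006
```

>>> {"op": "step_arm", "data": {"deltas": [[0.005,0,0,0,-2.4,-0.5,-1],[0.005,0,0,0,-2.4,-0.5,-1]]}}

```text
time_s: 21.15
tcp_pos: [0.5157, 0.1703, 0.1111]
eef_rot: [-180.0, -0.1, -100.4]
contact_force: [-12.0, 6.7, 5.9]
gripper_width: 0.0003
```

```bash
python3 -c "
from h2 import *
levc()
"
```

```text
t 21.15 q [-18.  -99.5] z 111.1 rpy [-1.7997e+02 -1.5000e-01 -1.0039e+02] F [-12.9   4.6] Fz 5.9
 lever if touching 0.342 along 99.8 yaw al -100.72
 gap to rest face mm -34.4
 rotvec to aligned [-0.0005 -0.0026  0.0057]
```

>>> {"op": "step_arm", "data": {"deltas": [[0.003,-0.001,0.003,0,-3,-0.5,-1],[0.004,0,0,0,-3,-0.5,-1],[0.004,0,0,0,-3,-0.5,-1],[0.004,0,0,0,-3,-0.5,-1]]}}

```text
time_s: 21.55
tcp_pos: [0.5158, 0.1702, 0.1112]
eef_rot: [179.9, -0.2, -100.5]
contact_force: [-15.6, 7.9, 8.1]
gripper_width: 0.0003
```

```bash
python3 -c "
from h2 import *
levc()
"
```

```text
t 21.55 q [-17.9 -99.5] z 111.2 rpy [ 179.87   -0.23 -100.49] F [-16.7   5.2] Fz 8.1
 lever if touching 0.343 along 99.8 yaw al -100.71
 gap to rest face mm -34.5
 rotvec to aligned [ 0.0023 -0.0041  0.0037]
```

>>> {"op": "step_arm", "data": {"deltas": [[0.005,-0.002,0.002,0,-3,-0.5,-1],[0.005,0,0,0,-3,-0.5,-1],[0.005,0,0,0,-3,-0.5,-1],[0.005,0,0,0,-3,-0.5,-1],[0.005,0,0,0,-3,-0.5,-1],[0.005,0,0,0,-3,-0.5,-1],[0.005,0,0,0,-3,-0.5,-1]]}}

```text
time_s: 22.25
tcp_pos: [0.5159, 0.1702, 0.1112]
eef_rot: [-179.9, -0.4, -100.5]
contact_force: [-15.6, 8.1, 8.4]
gripper_width: 0.0001
```

>>> {"op": "step_arm", "data": {"deltas": [[0.005,-0.001,0.001,0,-3,-0.5,-1],[0.005,0,0,0,-3,-0.5,-1],[0.005,0,0,0,-3,-0.5,-1]]}}

```text
time_s: 22.55
tcp_pos: [0.5159, 0.1701, 0.1111]
eef_rot: [-179.8, -0.4, -100.5]
contact_force: [-15.6, 8.1, 8.5]
gripper_width: 0.0004
```

```bash
python3 -c "
from h2 import *
levc()
im=r.capture('wrist');cv2.imwrite('pics/w10.png',im[:,:,::-1])
im=r.capture('scene');cv2.imwrite('pics/s10.png',cv2.resize(im[90:220,300:420],None,fx=4.5,fy=4.5)[:,:,::-1])
"
```

```text
t 22.55 q [-17.8 -99.6] z 111.1 rpy [-179.78   -0.41 -100.49] F [-16.8   5.4] Fz 8.5
 lever if touching 0.344 along 99.8 yaw al -100.62
 gap to rest face mm -34.6
 rotvec to aligned [-0.0038 -0.0072  0.0022]
```

View pics/w10.png

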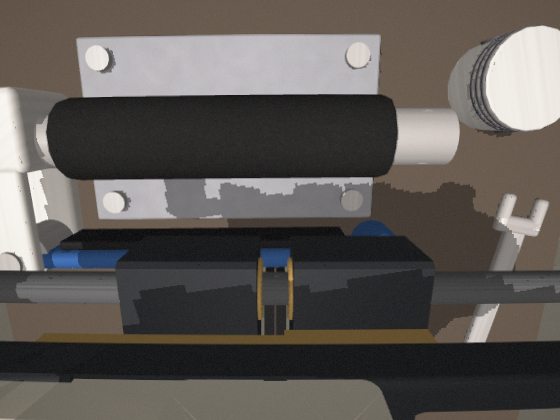

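View pics/s10.png

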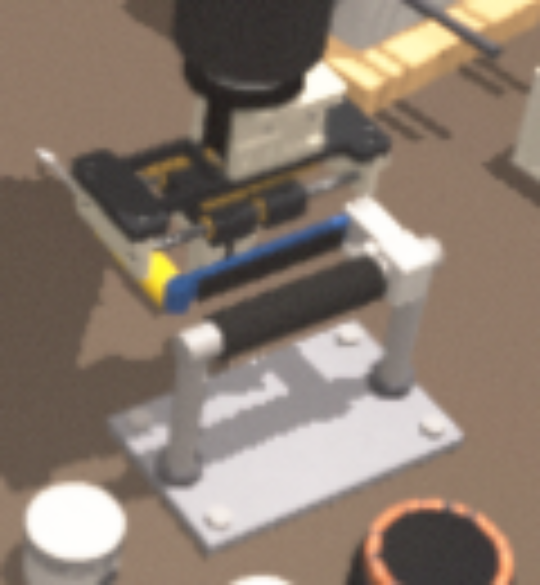

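The blue blade is parallel to the bar with a clear gap, and has been held for over 1.4 s at about 17 N. Now I'll ease it out.

>>> {"op": "step_arm", "data": {"deltas": [[0.001,-0.004,0.006,0,-1.5,-0.4,-1],[0.002,-0.002,0.014,-0.1,-0.3,-0.3,-1],[0.002,0,0.016,-0.2,-0.2,-0.3,-1],[0.002,0,0.016,-0.2,-0.2,-0.3,-1]]}}

```text
time_s: 23.05
tcp_pos: [0.5109, 0.1722, 0.1111]
eef_rot: [-180.0, -0.1, -103.4]
contact_force: [-8.0, 5.3, 4.3]
gripper_width: 0.0004
```

```bash
python3 -c "
from h2 import *
levc()
"
```

```text
t 23.05 q [-23.1 -98.4] z 111.1 rpy [-1.7998e+02 -1.3000e-01 -1.0345e+02] F [-8.8  3.9] Fz 4.3
 lever if touching 0.29 along 99.8 yaw al -103.69
 gap to rest face mm -29.3
 rotvec to aligned [-0.0004 -0.0022  0.0043]
```

>>> {"op": "step_arm", "data": {"deltas": [[0.002,-0.001,0.018,-0.2,-0.1,-0.3,-1],[0.002,0,0.016,-0.2,0,-0.3,-1],[0.002,0,0.016,-0.2,0,-0.3,-1],[0.002,0,0.016,-0.2,0,-0.3,-1],[0.002,0,0.016,-0.2,0,-0.3,-1]]}}

```text
time_s: 23.55
tcp_pos: [0.5037, 0.1755, 0.1112]
eef_rot: [180.0, -0.2, -108.2]
contact_force: [-7.2, 4.4, 2.9]
gripper_width: 0.0003
```

```bash
python3 -c "
from h2 import *
levc()
"
```

```text
t 23.55 q [-30.7 -96.3] z 111.2 rpy [ 1.7999e+02 -1.6000e-01 -1.0823e+02] F [-7.9  3.1] Fz 2.9
 lever if touching 0.212 along 99.8 yaw al -108.2
 gap to rest face mm -21.3
 rotvec to aligned [ 0.0002 -0.0027 -0.0007]
```

>>> {"op": "step_arm", "data": {"deltas": [[0.002,-0.002,0.016,-0.2,0.2,-0.2,-1],[0.002,0,0.016,-0.2,0.2,-0.2,-1],[0.002,0,0.016,-0.2,0.2,-0.2,-1],[0.002,0,0.016,-0.2,0.2,-0.2,-1],[0.002,0,0.016,-0.2,0.2,-0.2,-1],[0.002,0,0.016,-0.2,0.2,-0.2,-1]]}}

```text
time_s: 24.15
tcp_pos: [0.4957, 0.1802, 0.1111]
eef_rot: [-179.9, -0.1, -113.8]
contact_force: [-6.0, 2.9, 3.0]
gripper_width: 0.0004
```

```bash
python3 -c "
from h2 import *
levc()
"
```

```text
t 24.15 q [-39.4 -93. ] z 111.1 rpy [-1.7988e+02 -1.1000e-01 -1.1382e+02] F [-6.4  1.9] Fz 3.0
 lever if touching 0.12 along 99.7 yaw al -113.44
 gap to rest face mm -12.1
 rotvec to aligned [-0.0021 -0.0019 -0.0067]
```

>>> {"op": "step_arm", "data": {"deltas": [[0.001,-0.002,0.013,-0.2,0.3,-0.2,-1],[0.001,0,0.016,-0.2,0.3,-0.2,-1],[0.001,0,0.016,-0.2,0.3,-0.2,-1],[0.001,0,0.016,-0.2,0.3,-0.2,-1],[0.001,0,0.016,-0.2,0.3,-0.2,-1]]}}

```text
time_s: 24.65
tcp_pos: [0.4897, 0.1845, 0.1111]
eef_rot: [-180.0, -0.0, -118.3]
contact_force: [-5.6, 3.5, 2.4]
gripper_width: 0.0007
```

```bash
python3 -c "
from h2 import *
levc()
"
```

```text
t 24.65 q [-46.  -89.9] z 111.1 rpy [-1.7999e+02 -3.0000e-02 -1.1830e+02] F [-6.1  2.5] Fz 2.4
 lever if touching 0.048 along 99.7 yaw al -117.6
 gap to rest face mm -4.8
 rotvec to aligned [-0.0002 -0.0005 -0.0122]
```

>>> {"op": "step_arm", "data": {"deltas": [[0.001,0,0.004,-0.1,0.2,-0.2,-1],[0.001,0,0.008,-0.1,0.1,-0.1,-1],[0.001,0,0.008,-0.1,0,-0.1,-1],[0.001,0,0.006,-0.1,0,-0.1,-1]]}}

```text
time_s: 25.05
tcp_pos: [0.4862, 0.1869, 0.1111]
eef_rot: [180.0, -0.1, -119.8]
contact_force: [-4.5, 2.8, 3.9]
gripper_width: 0.0005
```

```bash
python3 -c "
from h2 import *
levc()
"
```

```text
t 25.05 q [-49.8 -88. ] z 111.1 rpy [ 1.7998e+02 -7.0000e-02 -1.1976e+02] F [-4.9  2. ] Fz 3.9
 lever if touching 0.006 along 99.9 yaw al -120.01
 gap to rest face mm -0.6
 rotvec to aligned [ 0.0003 -0.0012  0.0043]
```

>>> {"op": "step_arm", "data": {"deltas": [[0.001,-0.001,0.004,0,0,0,-1],[0,0,0,0,0,0,-1]]}}

```text
time_s: 25.25
tcp_pos: [0.4848, 0.1878, 0.1111]
eef_rot: [179.9, -0.0, -120.0]
contact_force: [-5.1, 1.9, 2.5]
gripper_width: 0.0004
```

>>> {"op": "step_arm", "data": {"deltas": [[0,0,0,0,0,0,-1],[0,0,0,0,0.5,0,-1]]}}

```text
time_s: 25.45
tcp_pos: [0.4836, 0.1887, 0.1111]
eef_rot: [179.9, -0.0, -119.9]
contact_force: [-1.7, 0.9, 0.6]
gripper_width: 0.0004
```

```bash
python3 -c "
from h2 import *
levc()
"
```

```text
t 25.45 q [-52.7 -86.7] z 111.1 rpy [ 1.7988e+02 -2.0000e-02 -1.1993e+02] F [-1.8  0.6] Fz 0.6
 lever if touching -0.026 along 100.2 yaw al -121.82
 gap to rest face mm 2.6
 rotvec to aligned [ 0.0021 -0.0004  0.033 ]
```

Contact is parting at rest. Next I'll back away and lift.

>>> {"op": "step_arm", "data": {"deltas": [[0,0,0,0,0.5,0,-1],[0,0,0,0,1,0,-1],[0,0,0,0,3,0,-1],[0,0,0,0,8,0,-1],[0,0,0,0,14,0,-1],[0,0,0,0,12,-10,-1],[0,0,0,0,0,-25,-1],[0,0,0,0,0,-20,-1],[0,0,0,0,0,0,-1]]}}

```text
time_s: 26.35
tcp_pos: [0.4456, 0.2096, 0.1692]
eef_rot: [179.9, -0.1, -119.8]
contact_force: [-0.1, 0.8, 0.8]
gripper_width: 0.0003
```

```bash
python3 -c "
from h2 import *
to(.45,.2,.17,-120)
for n in('top','scene'):
    im=r.capture(n);cv2.imwrite(f'pics/{n}11.png',im[:,:,::-1])
"
```

```text
t 26.35 pos [0.4456 0.2096 0.1692] rpy [ 1.7994e+02 -1.1000e-01 -1.1984e+02] F [-0.1  0.8  0.8] w 0.0003 j [ 48.1   6.1 -26.5  -0.  -57.5  12.1]
rotvec [ 0.001  -0.002   0.0027] shift mm (tool) [ 6.1 -8.6 -0.8]
```

View pics/scene11.png

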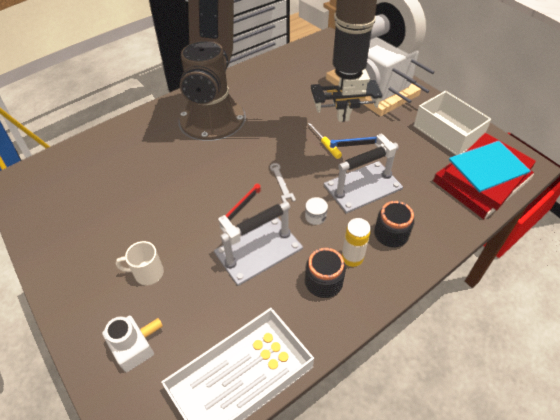

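View pics/top11.png

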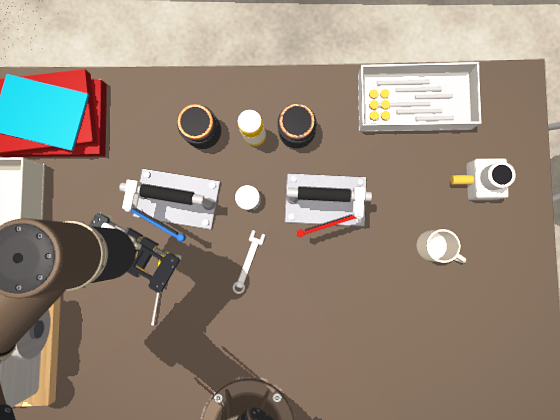

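Both knobs are back at their starting pixels (red (300,233), blue (181,237)), and all the bystanders are unmoved. I'll hand the job in.

```bash
python3 -c "
from plant import r
print(r.close_job(), r.get_state()['time_s'])"
```

```text
the job is handed in; nothing more can be done
the job is handed in; nothing more can be done
```

I checked both levers in the order asked, brake first and then clutch, using the outer flanks of the shut fingers. The whole job took about 26.5 s of the 69 s allowed.

| Lever | Reached stop at | Force at the stop | Held for | Eased out over |
|---|---|---|---|---|
| Red brake | lever ≈0.35 rad | 13–17 N | about 1.7 s | about 2 s |
| Blue clutch | lever ≈0.345 rad | 13–17 N, after a brief peak (below) | at least 1.4 s | about 2.5 s |

**Last checks:** The force fell to about zero as the fingers parted from each blade. The final top and scene pictures show both knobs at their starting pixels and every bystander in place. The robot was touching nothing at hand-in.

**What did not go to plan:**
- **Aborted first touch on the brake:** I first touched the red blade with the slanted backs of the fingers, which pressed it in about 1–3 mm and gave about 6 N upward. I eased off and pushed again with the flat flanks instead.
- **Clutch force peak:** On reaching the stop the clutch saw about 27 N sideways for 0.1–0.2 s. I then cut the push, and it dropped to about 11 N, above the 9 N spring, for about 0.1 s. I counted the hold only after that, once I had raised the push to about 17 N.
- **Upward force during pressing:** There was also 2–16 N upward on the tool while pressing, which I took to be friction.
- **Stop angle slightly low:** My angle estimates at the stop came out 0.01–0.02 rad under the nominal 0.36. That is within the calibration error, and the force rise and the parallel blades in the pictures both agree that the stop was reached.

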